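# Check a bore with a depth rod, then draw key bars from the rack into the matching tray

## Robot

A 6-joint arm with a two-finger parallel gripper is mounted at the origin on a cart in front of the work surface, level with it; the furniture and walls round the work are solid. World frame = base frame: x ahead of the robot, y to its left, z up, the work surface at z = 0. Lengths are in mm, angles in rad, forces in N, time in s.
With the tool pointing down it reaches from about 350 to 875 mm from the base axis. Payload 4.2 kg.
Tool frame: the origin (TCP) lies midway between the tips of the shut fingers; the grasp point (between the pads) lies 19 mm behind it; z points along the fingers, y is the direction in which the jaws open and shut (so a half turn about z gives the same grasp; the last joint's range is limited). The gripper opens to 85 mm and grips with 20 to 120 N. Pads are 22 mm wide; open, the fingers measure 114 mm over their backs; the gripper's body (76 mm by 85 mm) begins 54 mm behind the grasp point. The pads swing forward as they close: fully open they stand 13 mm farther back than shut.
Start: joints at [1.455, 0.385, 0.008, 0, -1.194, -0.259], TCP at [228.771, 581.604, 231.312] pointing down, gripper open.
Joint ranges: [-3.14, 3.14], [-1.21, 2.06], [-1.07, 1.41], [-3.16, 2.05], [-2.99, -0.16], [-3.1, 3.1]. Speed limits (rad/s): [2.79, 2.79, 3.14, 3.14, 3.14, 3.14].

## Interface

Orientations are given as a unit quaternion [x, y, z, w].
In Python, from bench import arm gives the robot as it stands.
- The arm moves only by the tool servo_tool, never from a script. Its argument "rows" is a list of rows, each an object of numbers: "fingers": the finger opening in cm, from 0 to 8.54; "x", "y", "z": the shift along the tool's x, y, z in cm; "turn": the turn about the tool's z in degrees. A call has 1 to 10 rows; each row shifts and turns the commanded pose from where the row before left it, along the tool's axes as they then stand; what a row does not reach is not made up. A row lasts 1/12 s, in which the tool goes at most 41.7 mm and 7.16 degrees, less where a joint would pass 70% of its speed; a pose out of reach is approached as far as the arm can. A call is refused whole if a number of a shift passes 4.17 or a number of a turn 7.16, either way. A call with a gripper value outside its range is refused whole. The fingers move at their own pace and stop on an object; the grip force is fixed at half the most. Time passes only in rows, so rows that do not move let the fingers close. It gives the time, the measured TCP pose, the force and the opening at its end, in the units of the state.
- arm.read_state(): the state, without advancing time (a new reading comes with each control period).
- arm.get_image(name): name is "side" or "top" or "wrist"; returns (picture, depth): 480x640x3 uint8, red, green, blue; 480x640 float32, mm along the optical axis (not along the pixel's ray), 0 where there is no reading.
- arm.camera_model(name): a dict with "fx", "fy", "cx", "cy" (pixels), "pose" (4x4, takes a point from camera to world coordinates). Camera axes: x right, y down, z forward; pixel columns grow to the right and rows downward; lengths in mm; the calibration is good to about 2 mm. A picture is of the moment at which its call begins: read the wrist's pose just before it. camera_model takes no time and is no camera call; for the wrist camera it gives the pose at the moment of the call.
- arm.job_done(): hands the job in, once; it reports no verdict.
The state is a dict: "clock": time; "joints": joint angles; "joint_vel": joint speeds; "joint_efforts": joint torques, N m; "position": TCP position; "ee_rot": TCP orientation; "contact_force": force on the tool from outside, world axes, zero at the start; "wrist_torque": the same for the moment, N m; "gripper_width": finger opening in mm.
Only numpy, scipy, OpenCV 4.12 (cv2) and the standard library are available. Lean on these libraries where they do the work, as an engineer would, in place of code of your own. Each camera call takes 0.05 s, during which the arm holds its last target.

## Task

First take the depth rod from its wooden stand and slide it into the blind bore of the grey steel block until it bottoms; leave it standing there. If its orange band has gone down out of sight the bore is full depth and every brass key bar goes in the green tray; if the band still shows, the bore is too shallow and every bar goes in the white tray, to be cut shorter. Take each bar from the rack by lifting its front end over the lip and drawing it out endwise from under the cover, then put it flat in the tray, and do not disturb the jar of screws.

Things in the scene. Friction and masses are not known exactly. Their poses are not given: they have to be found in the camera images.
- rack: blue and dark steel stock rack, fixed, 180 deep (x) x 264 mm wide (y), on 12 mm rubber feet, base plate top at z = 22. Origin mid-underside, on the bench; x to the back, y across, z up. Lanes at y = -96, -32, +32, +96 mm; a bar lies along x, underside at z = 34, from x = -78 to +82, on cross rests at x = -22..-12 and +50..+90. No side walls ahead of the cover
- rack_lip (a point): middle of the top edge of the rack's front lip, at x = -86 (8 mm thick), z = 50 mm in the rack's frame: 16 mm above the undersides of the bars, 4 mm ahead of their front ends. A front end must rise 20 to 28 mm to clear it
- rack_cover (a point): middle of the cover's front edge, underside, at x = +25, z = 59 mm in the rack's frame: 13 mm above the tops of the bars, so they cannot be lifted out level. The cover is 5 mm thick and runs back to x = +90; under it each lane is a 26 mm wide channel, closed at the back. Axes as the rack's
- bar_1_mid (a point): brass key bar 160 x 20 x 12 mm, 0.1 kg, in one lane of the rack (3 or 4 of the 4 bars are there, any lanes). This point is its centre; x runs along its length (away from the robot in the rack), y across its width, z up through its thickness
- bar_2_mid (a point): brass key bar 160 x 20 x 12 mm, 0.1 kg, in one lane of the rack (3 or 4 of the 4 bars are there, any lanes). This point is its centre; x runs along its length (away from the robot in the rack), y across its width, z up through its thickness
- bar_3_mid (a point): brass key bar 160 x 20 x 12 mm, 0.1 kg, in one lane of the rack (3 or 4 of the 4 bars are there, any lanes). This point is its centre; x runs along its length (away from the robot in the rack), y across its width, z up through its thickness
- bar_4_mid (a point): brass key bar 160 x 20 x 12 mm, 0.1 kg, in one lane of the rack (3 or 4 of the 4 bars are there, any lanes). This point is its centre; x runs along its length (away from the robot in the rack), y across its width, z up through its thickness
- green_tray: green painted steel tray, loose, 0.5 kg, 200 x 125 mm outside (x by y), 30 mm high, walls and floor 4 mm. Origin under the middle of its floor, on the bench; x runs along its length, z up. Bars go in it lengthwise along x
- white_tray: white painted steel tray, loose, 0.5 kg, 200 x 125 mm outside (x by y), 30 mm high, walls and floor 4 mm. Origin under the middle of its floor, on the bench; x runs along its length, z up. Bars go in it lengthwise along x
- housing_a_mouth (a point): centre of the mouth of the bore in the top face of the grey-painted steel block: 64 x 64 x 80 mm high, 2.8 kg, loose, foot 90 x 64 x 12 mm. The bore is vertical, round, 17 mm in diameter, blind. Just one of housing_a and housing_b is there, alike outside; its bore is either 60 mm deep (full depth) or 35 mm (too shallow): only the rod can tell which
- housing_b_mouth (a point): centre of the mouth of the bore in the top face of the grey-painted steel block: 64 x 64 x 80 mm high, 2.8 kg, loose, foot 90 x 64 x 12 mm. The bore is vertical, round, 17 mm in diameter, blind. Just one of housing_a and housing_b is there, alike outside; its bore is either 60 mm deep (full depth) or 35 mm (too shallow): only the rod can tell which
- rod_stand: pale wooden stand, fixed, 60 x 60 x 35 mm high, origin in the middle of its underside; the depth rod stands at the start in a 30 mm deep hole in its top
- rod_grip (a point): centre of the black round handle (24 mm diameter, 45 mm tall) of the depth rod: the rod is 155 mm long in all, 0.12 kg; below the handle is a steel shank of 14 mm diameter, 110 mm long, with an orange band 40 to 54 mm above its tip. This point is 132.5 mm above the tip; z runs up along the rod
- rod_tip (a point): centre of the lower end face of the depth rod, 132.5 mm below the centre of its handle; z runs up along the rod
- screw_jar: glass jar of screws with a red lid, 80 mm wide, 141 mm tall, at the back of the bench; origin in the middle of its underside

How it is judged:
By the outcome, as a careful person would: the job done as asked, in the order asked, and still so for the second after the job is handed in, with the robot touching nothing.
Of bar_1, bar_2, bar_3, bar_4 only 3 to 4 are there at a start; the rules pass over those that are not, and their reading is None.
Of housing_a, housing_b only 1 to 1 are there at a start; the rules pass over those that are not, and their reading is None.
At some moment in a run one of green_tray, white_tray may be knocked a few centimetres aside while the robot is not near it.
Once in a run the grip may slacken for a moment while it holds something.
It also fails if it takes over 208 s, if anything falls off the work surface, if the arm or the gripper's body presses on something with over 40 N, if the wrist force passes 120 N, or if a joint passes its speed limit or range.

## Working session

There is one attempt and no reset: what is moved stays moved. The work goes in short steps, Python scripts to look and compute and a tool call to move; the robot and the scene stay as the last step left them, time stands still between calls to the robot, and variables do not carry over. Pictures are saved under pics/ and viewed, and the job is handed in when it is done.

Besides the shell and the picture viewer there is one more tool, called as a command line: name --argument value ..., lists and objects as JSON in quotes. servo_tool: Moves the arm, as the interface text tells. Its arguments: {"type":"object","properties":{"rows":{"type":"array","items":{"type":"object","properties":{"fingers":{"type":"number"},"x":{"type":"number"},"y":{"type":"number"},"z":{"type":"number"},"turn":{"type":"number"}}}}},"required":["rows"]}

```bash
ls; mkdir -p pics
cat > h.py <<'E'
import numpy as np, cv2
from bench import arm
def snap(n,tag):
    im,d=arm.get_image(n); cv2.imwrite(f'pics/{tag}.png',im[:,:,::-1]); np.savez(f'pics/{tag}.npz',im=im,d=d,**{k:np.array(v) for k,v in arm.camera_model(n).items()}); return im,d
def load(tag): return np.load(f'pics/{tag}.npz')
def pt(m,u,v,d):
    p=np.array([(u-m['cx'])/m['fx']*d,(v-m['cy'])/m['fy']*d,d,1.0]); return (m['pose']@p)[:3]
def ray(m,u,v,z):
    P=m['pose']; o=P[:3,3]; r=P[:3,:3]@np.array([(u-m['cx'])/m['fx'],(v-m['cy'])/m['fy'],1]); return o+r*(z-o[2])/r[2]
def proj(m,p):
    q=np.linalg.inv(m['pose'])@np.append(p,1); return m['fx']*q[0]/q[2]+m['cx'],m['fy']*q[1]/q[2]+m['cy']
E
python3 - <<'E'
from h import *
print(arm.read_state())
for n in('side','top','wrist'):
    snap(n,n+'0'); m=arm.camera_model(n); print(n,m)
E
```

```text
pics
{'clock': 0.0, 'joints': array([ 1.45459290e+00,  3.85558296e-01,  6.64055640e-03, -4.86018067e-04,
       -1.19399724e+00, -2.58593076e-01]), 'joint_vel': array([ 0.00130741,  0.00080035, -0.00075683,  0.00014246,  0.00118567,
        0.00058123]), 'joint_efforts': array([ 6.38580082e-05, -3.92292273e+01,  1.88401276e+01,  4.18616831e+00,
       -4.60582698e-03, -5.84176803e-06]), 'position': array([228.57894945, 581.08293593, 230.22822135]), 'ee_rot': array([ 9.82474992e-01, -1.86391303e-01, -1.49939530e-04,  1.07270746e-03]), 'contact_force': array([ 0.28573044,  0.14196693, -0.36222937]), 'wrist_torque': array([ 0.00696232, -0.01429795,  0.0117602 ]), 'gripper_width': 85.40122460228068}
side {'fx': 563.3825762763091, 'fy': 563.3825762763091, 'cx': 323.34220624098003, 'cy': 247.40541334757305, 'pose': array([[-9.75117416e-01, -7.52686182e-02,  2.08520166e-01,
         3.10283641e+02],
       [-2.20609947e-01,  4.22156132e-01, -8.79269840e-01,
         1.21690286e+03],
       [-2.18466407e-02, -9.03392957e-01, -4.28256802e-01,
         6.67654717e+02],
       [ 0.00000000e+00,
[... 272 characters left out ...]
70179e-01, -3.95524548e-02, -6.39315119e-02,
         1.52067361e+02],
       [ 6.98240429e-02, -1.72109192e-01, -9.82600137e-01,
         1.27267844e+03],
       [ 0.00000000e+00,  0.00000000e+00,  0.00000000e+00,
         1.00000000e+00]])}
wrist {'fx': 416.0585262657867, 'fy': 416.0585262657867, 'cx': 321.5512564397139, 'cy': 235.13745562358596, 'pose': array([[-3.66924312e-01, -8.92562695e-01, -2.62103767e-01,
         2.94839537e+02],
       [-9.30249719e-01,  3.52487814e-01,  1.01920566e-01,
         5.56258156e+02],
       [ 1.41788940e-03,  2.81219089e-01, -9.59642545e-01,
         3.72552609e+02],
       [ 0.00000000e+00,  0.00000000e+00,  0.00000000e+00,
         1.00000000e+00]])}
```

View pics/top0.png

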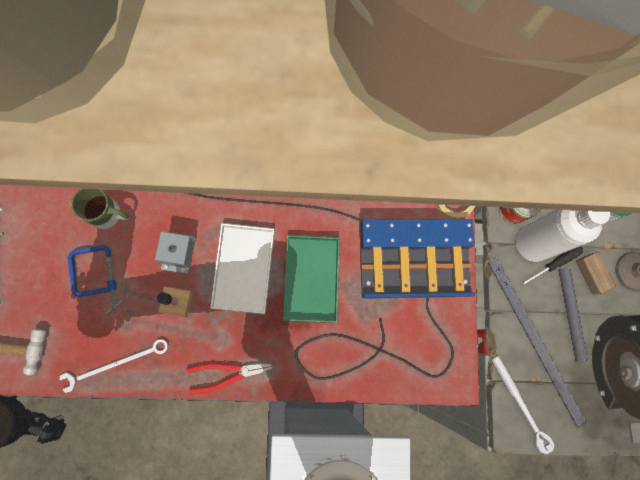

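View pics/side0.png

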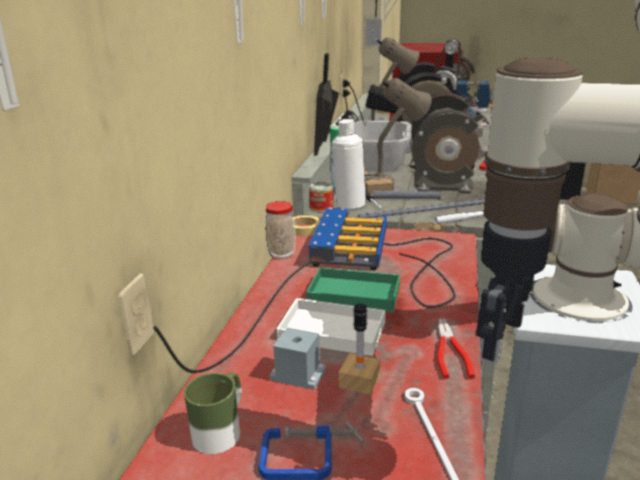

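View pics/wrist0.png

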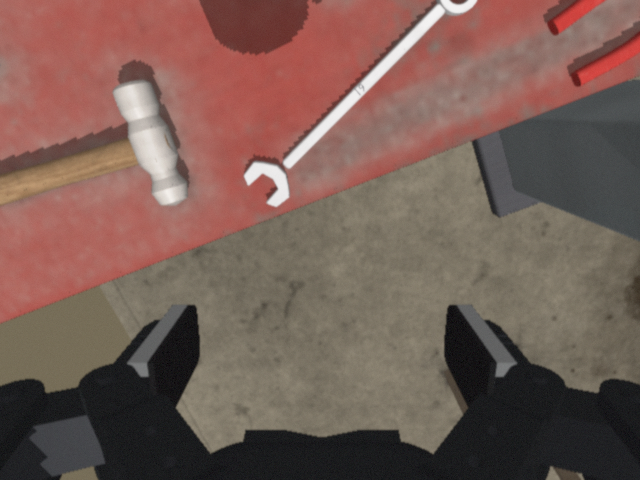

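Run:
```python
from h import *
m=load('top0'); d=m['d']
for n,(u,v) in dict(bench=(250,350),block=(165,240),blockc=(175,250),stand=(183,308),rodtop=(165,298),wt=(245,265),gt=(312,280),cover=(420,235),bar=(405,265),shelf=(250,100),duct=(450,80),tape=(455,212)).items():
    print(n,d[v,u],pt(m,u,v,d[v,u]).round(1))
im=m['im'][180:330,140:490,::-1]
cv2.imwrite('pics/topz.png',cv2.resize(im,(800,343),interpolation=cv2.INTER_CUBIC))
s=load('side0')['im'][180:400,230:430,::-1]
cv2.imwrite('pics/sidez.png',cv2.resize(s,(545,600),interpolation=cv2.INTER_CUBIC))
```

```text
bench 1243.1226 [337.2 214.7  -2.9]
block 1193.6783 [575.2 411.2  76.8]
blockc 1221.5327 [558.  393.5  46.6]
stand 1212.1785 [427.6 368.4  34.6]
rodtop 1089.6334 [441.2 383.9 160.7]
wt 1272.3428 [535.2 236.    1.1]
gt 1274.9498 [504.8  75.4   3.5]
cover 1246.4292 [ 612.1 -169.9   67.5]
bar 1252.8671 [ 543.2 -139.3   46.7]
shelf 416.35217 [552.9 180.7 879. ]
duct 295.18256 [ 514.6   62.7 1003.2]
tape 1309.3405 [ 682.  -269.4   22.4]
```

View pics/topz.png

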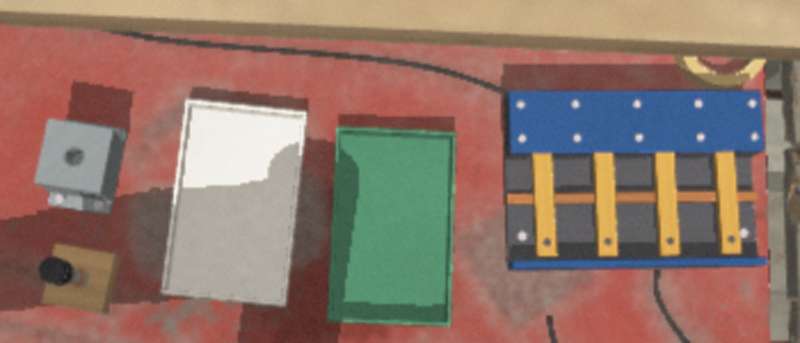

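View pics/sidez.png

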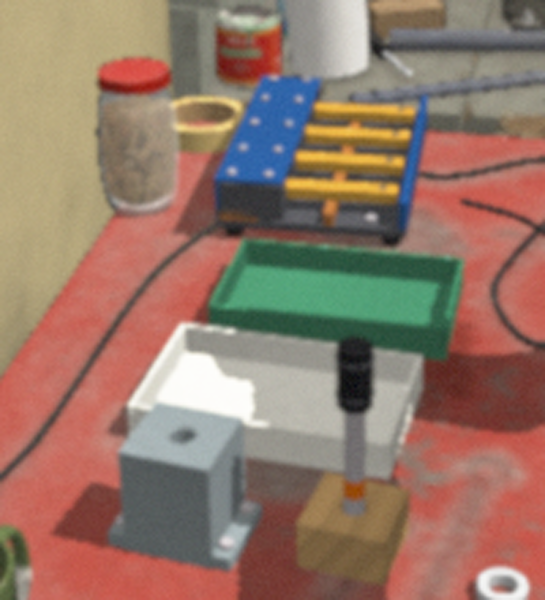

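servo_tool --rows '[{"turn": -7.16, "z": -1}, {"turn": -7.16, "z": -1}, {"turn": -7.14}, {"x": 2.8, "y": 2.5}, {"x": 2.8, "y": 2.5}, {"x": 2.8, "y": 2.5}, {"x": 2.8, "y": 2.5}, {"x": 2.8, "y": 2.5}, {"x": 2.8, "y": 2.5}, {"x": 2.8, "y": 2.5}]'

```text
invalid input at $.rows[0]: expected keys fingers, x, y, z, turn
```

servo_tool --rows '[{"x": 0}, {"x": 0}, {"x": 0}]'

```text
invalid input at $.rows[0]: expected keys fingers, x, y, z, turn
```

Run:
```python
from h import *
s=arm.read_state();print(s['position'],s['ee_rot'])
snap('wrist','w1');print(arm.camera_model('wrist')['pose'])
```

```text
[228.6408582  581.22633114 230.49367529] [ 9.82477137e-01 -1.86381372e-01 -9.40614263e-05  8.06041164e-04]
[[-3.66895158e-01 -8.92606457e-01 -2.61995527e-01  2.94857273e+02]
 [-9.30261668e-01  3.52371196e-01  1.02214329e-01  5.56301119e+02]
 [ 1.08250699e-03  2.81226338e-01 -9.59640857e-01  3.72717016e+02]
 [ 0.00000000e+00  0.00000000e+00  0.00000000e+00  1.00000000e+00]]
```

View pics/w1.png

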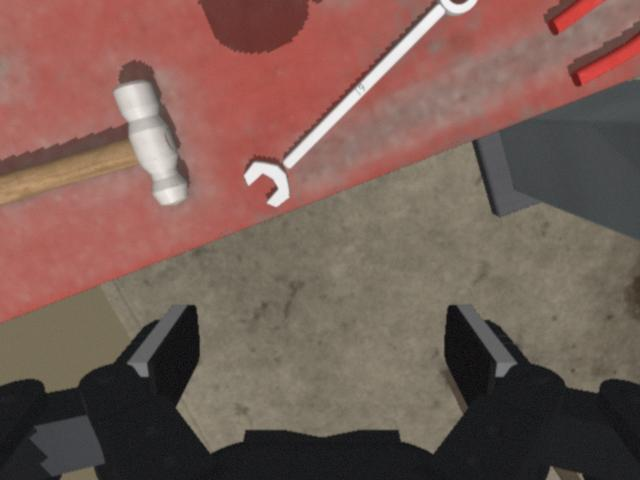

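servo_tool --rows '[{"fingers": 8.5, "x": 0, "y": 0, "turn": -7.16, "z": -1}, {"fingers": 8.5, "x": 0, "y": 0, "turn": -7.16, "z": -1}, {"fingers": 8.5, "x": 0, "y": 0, "z": 0, "turn": -7.14}, {"fingers": 8.5, "x": 2.8, "y": 2.5, "z": 0, "turn": 0}, {"fingers": 8.5, "x": 2.8, "y": 2.5, "z": 0, "turn": 0}, {"fingers": 8.5, "x": 2.8, "y": 2.5, "z": 0, "turn": 0}, {"fingers": 8.5, "x": 2.8, "y": 2.5, "z": 0, "turn": 0}, {"fingers": 8.5, "x": 2.8, "y": 2.5, "z": 0, "turn": 0}, {"fingers": 8.5, "x": 2.8, "y": 2.5, "z": 0, "turn": 0}, {"fingers": 8.5, "x": 2.8, "y": 2.5, "z": 0, "turn": 0}]'

```text
clock: 1.03
position: [425.7, 405.1, 251.3]
ee_rot: [1.0, 0.0, -0.0, 0.0]
contact_force: [1.0, 0.8, -0.5]
gripper_width: 84.9
```

servo_tool --rows '[{"fingers": 8.5, "x": 0, "y": 0, "z": 0, "turn": 0}, {"fingers": 8.5, "x": 0, "y": 0, "z": 0, "turn": 0}, {"fingers": 8.5, "x": 0, "y": 0, "z": 0, "turn": 0}]'

```text
clock: 1.28
position: [424.7, 406.4, 251.1]
ee_rot: [1.0, -0.0, -0.0, 0.0]
contact_force: [-0.2, 1.0, 0.2]
gripper_width: 85.1
```

Run:
```python
from h import *
s=arm.read_state();print(s['position'],s['ee_rot'])
snap('wrist','w1');print(arm.camera_model('wrist')['pose'])
```

```text
[424.73679287 406.43948129 251.11111946] [ 9.99999880e-01 -4.61529897e-04 -1.57254017e-04  5.09423899e-05]
[[-5.03151671e-04 -9.59557248e-01 -2.81513116e-01  4.95431701e+02]
 [-9.99999851e-01  4.23383722e-04  3.44178199e-04  4.07968256e+02]
 [-2.11070614e-04  2.81513247e-01 -9.59557318e-01  3.93198566e+02]
 [ 0.00000000e+00  0.00000000e+00  0.00000000e+00  1.00000000e+00]]
```

View pics/w1.png

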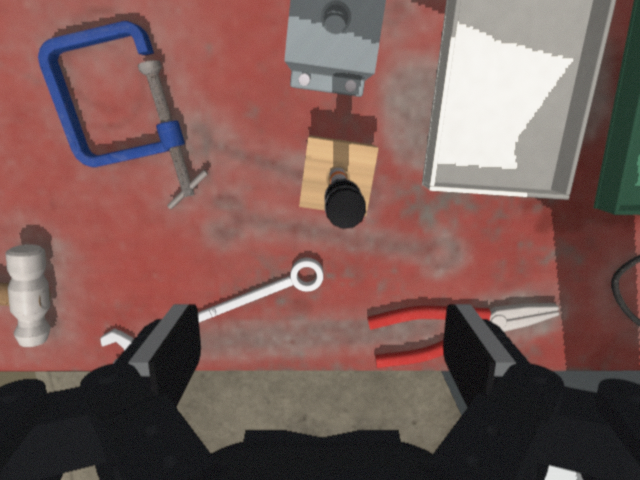

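Run:
```python
from h import *
m=load('w1');im=m['im'];d=m['d'];g=im.max(2)
print(d[175:230:6,345])
# handle top: depth nearest band
k=((g<70)).astype(np.uint8); k[:170]=0;k[250:]=0;k[:,:310]=0;k[:,385:]=0
t=k*(np.abs(d-d[208,345])<4).astype(np.uint8)
ys,xs=np.nonzero(t);c=cv2.minEnclosingCircle(np.stack([xs,ys],1).astype(np.float32));print(c,xs.min(),xs.max(),ys.min(),ys.max())
print('rod top',ray(m,*c[0],160),pt(m,345,208,d[208,345]))
# bore
sub=im[0:45,310:365].astype(int).sum(2);print(sub[::3,::3])
h=(sub<270).astype(np.uint8);n,l,s,ce=cv2.connectedComponentsWithStats(h);print(s,ce)
cv2.imwrite('pics/w1z.png',cv2.resize(im[0:230,280:400,::-1],(313,600),interpolation=cv2.INTER_CUBIC))
```

```text
[343.6817  265.47943 243.52126 237.06209 236.50859 237.9583  239.90001
 241.22102 241.67705 408.94177]
((345.0, 206.8625030517578), 20.749046325683594) 326 364 187 227
rod top [443.88575901 394.61448826 160.        ] [442.96380678 394.53878045 158.85749223]
[[299 298 302 315 315 307 314 286 264 261 276 305 301 305 303 299 298 302
  305]
 [301 307 296 309 307 298 254 228 228 222 221 233 298 309 296 299 301 299
  312]
 [304 306 306 302 300 263 222 193 188 178 179 214 235 303 302 305 301 299
  317]
 [305 311 304 301 284 236 197 203 204 182 188 187 222 261 292 297 304 309
  307]
 [305 308 308 304 271 200 229 229 265 243 244 192 189 233 299 296 300 311
  309]
 [304 304 297 301 263 198 204 240 258 240 205 190 190 226 303 309 309 300
  309]
 [323 306 303 297 266 209 284 311 311 308 300 207 181 232 302 294 302 308
  301]
 [452 309 317 320 274 274 306 305 306 311 306 287 192 241 303 300 305 308
  307]
 [475 455 467 474 337 310 304 305 314 309 302 308 228 273 301 301 304 306
  304]
 [475 476 474 472 453 343 313 299 315 308 305 293 253 302 303 308 299 304
  305]
 [470 473 474 474 474 452 338 309 312 311 310 272 305 303 298 304 298 290
  313]
 [469 463 475 472 473 467 464 402 362 358 423 395 401 450 456 308 299 304
  306]
 [470 475 476 482 473 464 464 479 475 473 476 480 476 473 476 391 388 376
  303]
 [470 472 476 471 472 471 464 468 478 478 477 472 470 474 469 481 473 455
  389]
 [471 470 469 470 475 471 466 467 476 481 476 473 476 473 467 472 471 478
  477]]
[[   0    0   55   45 2004]
 [  12    0   29   30  471]] [[26.999002   24.47005988]
 [27.00424628 11.49044586]]
```

View pics/w1z.png

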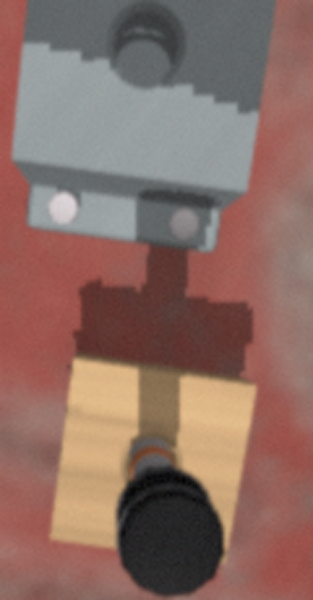

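servo_tool --rows '[{"fingers": 8.5, "x": 0.96, "y": 0.59, "z": 0, "turn": 0}, {"fingers": 8.5, "x": 0.96, "y": 0.59, "z": 0, "turn": 0}, {"fingers": 8.5, "x": 0, "y": 0, "z": 2.5, "turn": 0}, {"fingers": 8.5, "x": 0, "y": 0, "z": 2.5, "turn": 0}, {"fingers": 8.5, "x": 0, "y": 0, "z": 2.5, "turn": 0}, {"fingers": 8.5, "x": 0, "y": 0, "z": 2.5, "turn": 0}, {"fingers": 8.5, "x": 0, "y": 0, "z": 2.0, "turn": 0}, {"fingers": 8.5, "x": 0, "y": 0, "z": 1.0, "turn": 0}, {"fingers": 8.5, "x": 0, "y": 0, "z": 0.3, "turn": 0}, {"fingers": 8.5, "x": 0, "y": 0, "z": 0, "turn": 0}]'

```text
clock: 2.17
position: [444.1, 394.9, 118.0]
ee_rot: [1.0, 0.0, -0.0, 0.0]
contact_force: [0.1, 0.6, 0.1]
gripper_width: 84.9
```

servo_tool --rows '[{"fingers": 0, "x": 0, "y": 0, "z": 0, "turn": 0}, {"fingers": 0, "x": 0, "y": 0, "z": 0, "turn": 0}, {"fingers": 0, "x": 0, "y": 0, "z": 0, "turn": 0}, {"fingers": 0, "x": 0, "y": 0, "z": 0, "turn": 0}, {"fingers": 0, "x": 0, "y": 0, "z": 0, "turn": 0}, {"fingers": 0, "x": 0, "y": 0, "z": 0, "turn": 0}, {"fingers": 0, "x": 0, "y": 0, "z": 0, "turn": 0}, {"fingers": 0, "x": 0, "y": 0, "z": 0, "turn": 0}]'

```text
clock: 2.83
position: [444.2, 394.4, 119.1]
ee_rot: [1.0, 0.0, 0.0, 0.0]
contact_force: [-0.0, -2.2, 5.5]
gripper_width: 22.4
```

servo_tool --rows '[{"fingers": 0, "x": 0, "y": 0, "z": -0.5, "turn": 0}, {"fingers": 0, "x": 0, "y": 0, "z": -1, "turn": 0}, {"fingers": 0, "x": 0, "y": 0, "z": -1.5, "turn": 0}, {"fingers": 0, "x": 0, "y": 0, "z": -1.5, "turn": 0}, {"fingers": 0, "x": 0, "y": 0, "z": -1.5, "turn": 0}, {"fingers": 0, "x": 0, "y": 0, "z": -1.5, "turn": 0}, {"fingers": 0, "x": 0, "y": 0, "z": -1.5, "turn": 0}, {"fingers": 0, "x": 0, "y": 0, "z": -1, "turn": 0}, {"fingers": 0, "x": 0, "y": 0, "z": 0, "turn": 0}, {"fingers": 0, "x": 0, "y": 0, "z": 0, "turn": 0}]'

```text
clock: 3.67
position: [443.8, 395.0, 218.5]
ee_rot: [1.0, -0.0, 0.0, -0.001]
contact_force: [-0.4, -1.3, -1.4]
gripper_width: 22.6
```

Run:
```python
from h import *
s=arm.read_state();print(s['position'],s['ee_rot'],s['gripper_width'],s['contact_force'])
snap('wrist','w2');snap('side','s2')
m=load('s2');cv2.imwrite('pics/s2z.png',cv2.resize(m['im'][150:400,230:480,::-1],(600,600),interpolation=cv2.INTER_CUBIC))
```

```text
[443.75857628 394.98500452 218.50216591] [ 9.99999794e-01 -2.01853604e-04  6.74317851e-06 -6.09004526e-04] 22.606016174247966 [-0.36720606 -1.32012444 -1.37030184]
```

View pics/w2.png

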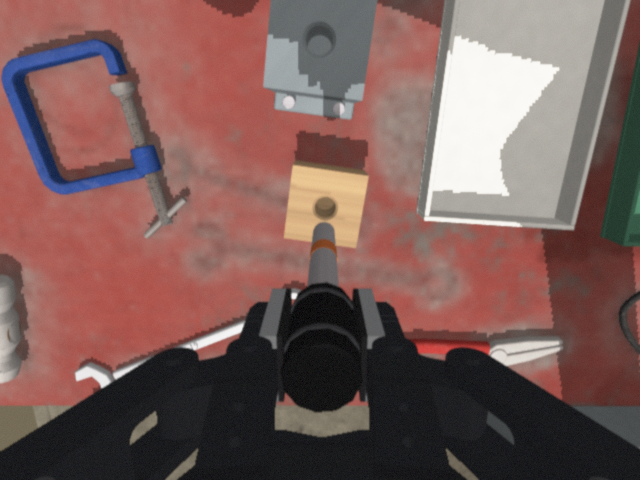

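View pics/s2z.png

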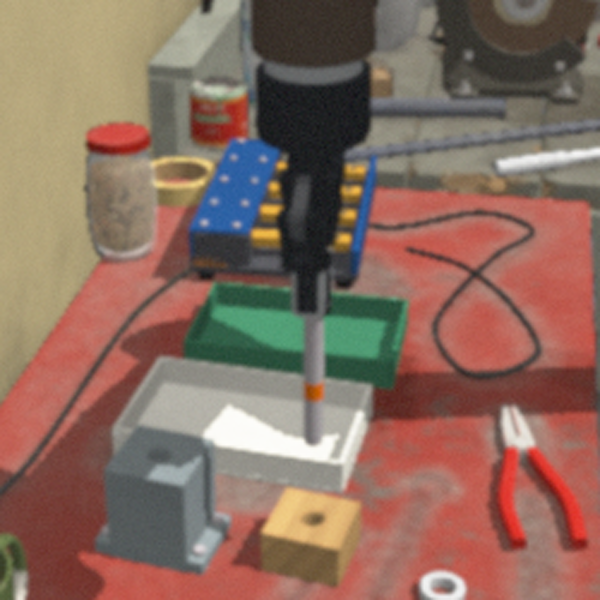

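Run:
```python
from h import *
m=load('w2');im=m['im'];d=m['d']
print('proj tip',proj(m,[443.8,395,105]),'tip front edge',proj(m,[450.8,395,105]),'L/R',proj(m,[443.8,402,105]),proj(m,[443.8,388,105]),'handle',proj(m,[443.8,395,273]))
g=im.astype(int)
for v in range(222,250,4):
    r=g[v,300:346]; print(v,[tuple(x) for x in r[::3]][:0], (r[:,0]-r[:,2])[::2], )
# bore circle
gr=cv2.cvtColor(im,cv2.COLOR_RGB2GRAY)
print(gr[15:64:3,294:346:3])
cv2.imwrite('pics/w2z.png',cv2.resize(im[0:270,260:390,::-1],(390,810))[:600] if 0 else cv2.resize(im[0:260,260:390,::-1],(300,600),interpolation=cv2.INTER_CUBIC))
```

```text
proj tip (np.float64(322.5180394548984), np.float64(229.08729433999224)) tip front edge (np.float64(322.51099797925707), np.float64(218.38809756274088)) L/R (np.float64(311.4956186130132), np.float64(229.10149199656678)) (np.float64(333.54057898821065), np.float64(229.07309653053477)) handle (np.float64(324.1437442758164), np.float64(411.1391091778846))
222 [] [87 87 86 85 85 86 85 85 84 75 52 44 35 47 67 80 87 86 85 84 85 83 85]
226 [] [88 88 87 89 86 87 87 76 19  3  2  4  3  2  3  6 43 84 87 87 86 86 86]
230 [] [87 86 87 85 87 86 82 13  3  2  1  3  4  3  1  3  3 53 88 89 88 87 87]
234 [] [86 87 87 87 87 87 65  5  3  2  3  4  3  3  4  3  2 39 86 88 86 87 87]
238 [] [84 85 84 85 84 83 42  3  3  7 15 23 24 15  7  3  4 25 85 88 87 86 88]
242 [] [73 75 75 76 76 74 26 30 70 82 91 88 89 90 93 86 49 22 74 84 85 84 83]
246 [] [68 67 67 65 65 62 67 78 84 85 86 84 83 85 92 95 94 82 66 69 73 74 75]
[[109 106 109 106 108 107 109 108 107 107 106 106 107 109 106 104 111 106]
 [108 107 107 110 108 109 107 109 110 107 107 106 108 105 109 107 106 107]
 [108 108 109 110 108 107 105 100  94  91 102 10
[... 377 characters left out ...]
 68  78 103 106 107 107]
 [107 108 107  97  77  76 106 107 109 107 109 104  72  82  98 106 106 108]
 [160 152 106  96  83 101 107 106 107 111 112 107  93  79 104 104 107 107]
 [166 159 107  98  90 103 107 109 109 110 113 106 104  87 109 109 107 105]
 [165 155 105 104  99 107 107 108 107 111 110 111 100  92 107 106 108 106]
 [169 155 106 106 103 100 107 109 107 109 109 105  93 105 107 108 107 108]
 [167 157 104 105 106 102 101 101 105 105 100  96 108 106 108 106 107 108]
 [165 158 105 107 106 104 104 100  99  99 101 109 109 106 106 106 109 104]
 [164 156 104 105 103 103 102 106 104 103 104 103 105 105 105 105 107 108]
 [167 155 105 105 104 102 103 102 105 106 105 104 105 106 105 106 106 105]]
```

View pics/w2z.png

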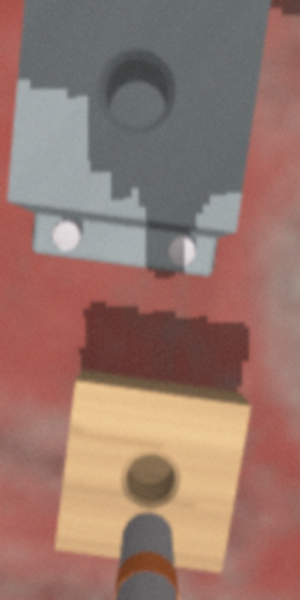

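Run:
```python
from h import *
m=load('w2');im=m['im']
gr=cv2.GaussianBlur(cv2.cvtColor(im,cv2.COLOR_RGB2GRAY),(3,3),0)
c=cv2.HoughCircles(cv2.resize(gr[5:75,280:360],None,fx=4,fy=4,interpolation=cv2.INTER_CUBIC),cv2.HOUGH_GRADIENT,1.5,60,param1=60,param2=15,minRadius=35,maxRadius=80)
for q in c[0]: print(280+q[0]/4-.4,5+q[1]/4-.4,q[2]/4, ray(m,280+q[0]/4-.4,5+q[1]/4-.4,80))
for p in [(320,39.5),(304.5,39.5),(335.5,39.5),(320,22),(320,57.5)]: print(p,ray(m,*p,80))
print('tip front top', ray(m,323.7,220.8,105), ray(m,323.7,231,105))
# bore from top cam
t=load('top0'); print(ray(t,172.8,248.2,80))
n=load('w1'); print('bore w1',ray(n,336.5,14,80))
```

```text
295.5375 50.5375 9.3875 [551.67023089 411.58625414  80.        ]
(320, 39.5) [557.91229437 396.416973    80.        ]
(304.5, 39.5) [557.92435097 405.95344907  80.        ]
(335.5, 39.5) [557.90023763 386.88038767  80.        ]
(320, 22) [567.66541146 396.39412107  80.        ]
(320, 57.5) [547.65668981 396.44100229  80.        ]
tip front top [449.23016096 394.25029078 105.        ] [442.53646544 394.24916528 105.        ]
[556.83325987 392.05496511  80.        ]
bore w1 [559.94653951 397.85662699  80.        ]
```

servo_tool --rows '[{"fingers": 0, "x": 1, "y": -0.2, "z": 0, "turn": 0}, {"fingers": 0, "x": 2, "y": 0, "z": 0, "turn": 0}, {"fingers": 0, "x": 2.5, "y": 0, "z": 0, "turn": 0}, {"fingers": 0, "x": 2.5, "y": 0, "z": 0, "turn": 0}, {"fingers": 0, "x": 2, "y": 0, "z": 0, "turn": 0}, {"fingers": 0, "x": 1, "y": 0, "z": 0.5, "turn": 0}, {"fingers": 0, "x": 0.5, "y": 0, "z": 0.5, "turn": 0}, {"fingers": 0, "x": 0, "y": 0, "z": 0, "turn": 0}, {"fingers": 0, "x": 0, "y": 0, "z": 0, "turn": 0}, {"fingers": 0, "x": 0, "y": 0, "z": 0, "turn": 0}]'

```text
clock: 4.6
position: [558.1, 396.8, 208.2]
ee_rot: [1.0, 0.0, -0.0, 0.0]
contact_force: [-0.2, 0.4, -0.9]
gripper_width: 22.7
```

Run:
```python
from h import *
s=arm.read_state();print(s['position'],s['ee_rot'],s['gripper_width'],s['contact_force'])
snap('wrist','w3');snap('side','s3')
m=load('s3');a=cv2.resize(m['im'][250:400,250:400,::-1],(450,450),interpolation=cv2.INTER_CUBIC)
m=load('w3');b=cv2.resize(m['im'][170:320,250:400,::-1],(450,450),interpolation=cv2.INTER_CUBIC)
cv2.imwrite('pics/c3.png',np.hstack([a,b])[:, :][:, ::1]); cv2.imwrite('pics/c3.png',cv2.resize(np.hstack([a,b]),(800,400)))
```

```text
[558.08190375 396.83375636 208.24990018] [ 9.99999903e-01  3.11430449e-04 -2.32195729e-04  2.07224693e-04] 22.72302342168612 [-0.22704531  0.43784812 -0.88767152]
```

View pics/c3.png

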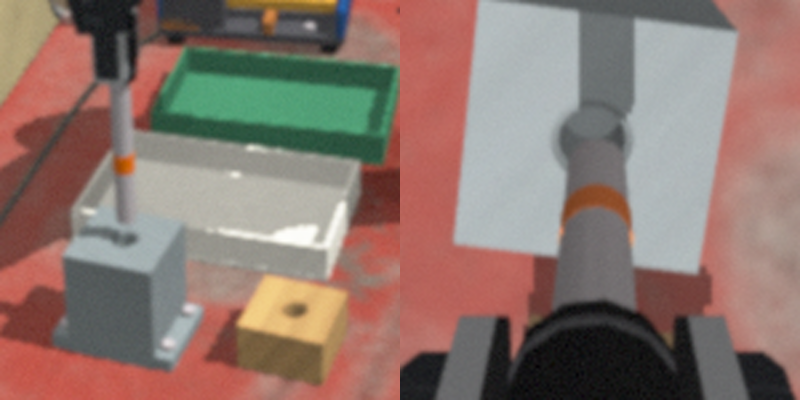

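Run:
```python
from h import *
m=load('w3');im=m['im'];d=m['d']
cv2.imwrite('pics/w3z.png',cv2.resize(im[195:265,290:360,::-1],(600,600),interpolation=cv2.INTER_CUBIC))
```

```text
(no output)
```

View pics/w3z.png

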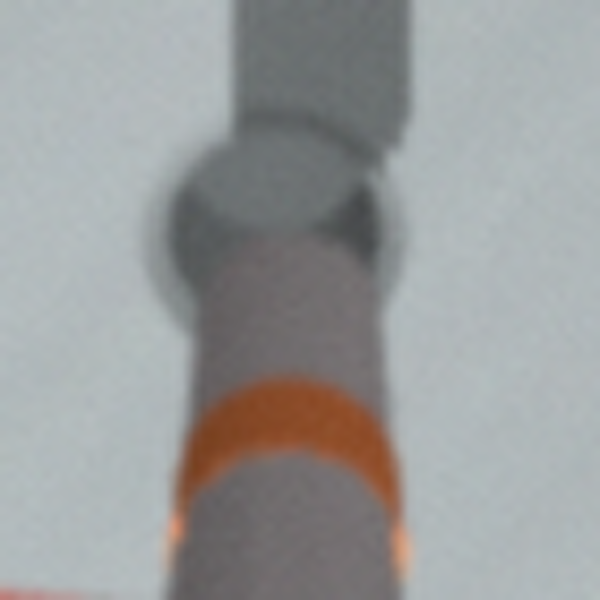

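Run:
```python
from h import *
m=load('w3')
print('tipfront',ray(m,323.1,222.6,94.7),'L',ray(m,290+195/8.571-.4,233,94.7),'R',ray(m,290+380/8.571-.4,233,94.7))
print('bore outer top',ray(m,321.7,207.3,80),'inner top',ray(m,321.7,209.2,80),'L',ray(m,290+145/8.571-.4,222,80),'R',ray(m,290+402/8.571-.4,222,80),'Li',ray(m,290+170/8.571-.4,222,80),'Ri',ray(m,290+380/8.571-.4,222,80))
```

```text
tipfront [562.49161931 397.1335985   94.7       ] L [555.61110981 404.01033735  94.7       ] R [555.61281135 390.18701711  94.7       ]
bore outer top [569.17412596 398.02536529  80.        ] inner top [567.88079999 398.02522791  80.        ] L [559.07737644 408.22703342  80.        ] R [559.07962298 388.07731304  80.        ] Li [559.07759499 406.26689011  80.        ] Ri [559.07943067 389.80214389  80.        ]
```

servo_tool --rows '[{"fingers": 0, "x": 0.2, "y": -0.05, "z": 0.2, "turn": 0}, {"fingers": 0, "x": 0.15, "y": -0.05, "z": 0.3, "turn": 0}, {"fingers": 0, "x": 0, "y": 0, "z": 0.3, "turn": 0}, {"fingers": 0, "x": 0, "y": 0, "z": 0.2, "turn": 0}, {"fingers": 0, "x": 0, "y": 0, "z": 0, "turn": 0}, {"fingers": 0, "x": 0, "y": 0, "z": 0, "turn": 0}, {"fingers": 0, "x": 0, "y": 0, "z": 0, "turn": 0}]'

```text
clock: 5.28
position: [562.5, 397.7, 198.3]
ee_rot: [1.0, -0.0, 0.0, 0.0]
contact_force: [0.2, 0.1, -1.5]
gripper_width: 22.5
```

Run:
```python
from h import *
s=arm.read_state();print(s['position'],s['gripper_width'],s['contact_force'])
snap('wrist','w4');snap('side','s4')
m=load('s4');a=cv2.resize(m['im'][290:360,260:330,::-1],(400,400),interpolation=cv2.INTER_CUBIC)
m=load('w4');b=cv2.resize(m['im'][195:265,290:360,::-1],(400,400),interpolation=cv2.INTER_CUBIC)
cv2.imwrite('pics/c4.png',np.hstack([a,b]))
```

```text
[562.50147908 397.71859763 198.34845142] 22.470836490620968 [ 0.21933019  0.06142188 -1.51818112]
```

View pics/c4.png

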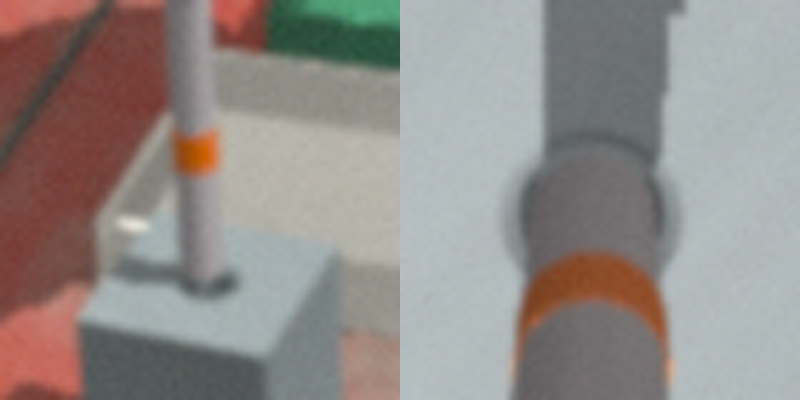

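servo_tool --rows '[{"fingers": 0, "x": 0, "y": 0, "z": 0.2, "turn": 0}, {"fingers": 0, "x": 0, "y": 0, "z": 0.2, "turn": 0}, {"fingers": 0, "x": 0, "y": 0, "z": 0.2, "turn": 0}, {"fingers": 0, "x": 0, "y": 0, "z": 0.2, "turn": 0}, {"fingers": 0, "x": 0, "y": 0, "z": 0.2, "turn": 0}, {"fingers": 0, "x": 0, "y": 0, "z": 0, "turn": 0}, {"fingers": 0, "x": 0, "y": 0, "z": 0, "turn": 0}]'

```text
clock: 5.97
position: [562.2, 397.5, 187.6]
ee_rot: [1.0, -0.0, -0.001, 0.0]
contact_force: [-0.3, 0.1, -1.3]
gripper_width: 22.4
```

servo_tool --rows '[{"fingers": 0, "x": 0, "y": 0, "z": 0.3, "turn": 0}, {"fingers": 0, "x": 0, "y": 0, "z": 0.4, "turn": 0}, {"fingers": 0, "x": 0, "y": 0, "z": 0.4, "turn": 0}, {"fingers": 0, "x": 0, "y": 0, "z": 0.4, "turn": 0}, {"fingers": 0, "x": 0, "y": 0, "z": 0.4, "turn": 0}, {"fingers": 0, "x": 0, "y": 0, "z": 0.3, "turn": 0}, {"fingers": 0, "x": 0, "y": 0, "z": 0, "turn": 0}, {"fingers": 0, "x": 0, "y": 0, "z": 0, "turn": 0}]'

```text
clock: 6.63
position: [562.2, 397.5, 165.7]
ee_rot: [1.0, -0.0, -0.0, 0.0]
contact_force: [-1.2, 0.9, -1.9]
gripper_width: 23.0
```

servo_tool --rows '[{"fingers": 0, "x": 0, "y": 0, "z": 0.15, "turn": 0}, {"fingers": 0, "x": 0, "y": 0, "z": 0.15, "turn": 0}, {"fingers": 0, "x": 0, "y": 0, "z": 0.15, "turn": 0}, {"fingers": 0, "x": 0, "y": 0, "z": 0.15, "turn": 0}, {"fingers": 0, "x": 0, "y": 0, "z": 0, "turn": 0}, {"fingers": 0, "x": 0, "y": 0, "z": 0, "turn": 0}]'

```text
clock: 7.13
position: [562.3, 397.8, 160.1]
ee_rot: [1.0, -0.0, -0.0, -0.0]
contact_force: [-2.2, -0.4, -0.9]
gripper_width: 22.7
```

Continue gently past the shallow level.

servo_tool --rows '[{"fingers": 0, "x": 0, "y": 0, "z": 0.15, "turn": 0}, {"fingers": 0, "x": 0, "y": 0, "z": 0.15, "turn": 0}, {"fingers": 0, "x": 0, "y": 0, "z": 0.15, "turn": 0}, {"fingers": 0, "x": 0, "y": 0, "z": 0, "turn": 0}, {"fingers": 0, "x": 0, "y": 0, "z": 0, "turn": 0}]'

```text
clock: 7.55
position: [562.9, 397.8, 159.2]
ee_rot: [1.0, 0.0, 0.001, -0.0]
contact_force: [-4.9, -1.1, 9.5]
gripper_width: 22.8
```

Run:
```python
from h import *
snap('side','s5');snap('wrist','w5')
m=load('s5');a=cv2.resize(m['im'][270:370,250:350,::-1],(400,400),interpolation=cv2.INTER_CUBIC)
m=load('w5');b=cv2.resize(m['im'][180:280,270:370,::-1],(400,400),interpolation=cv2.INTER_CUBIC)
cv2.imwrite('pics/c5.png',np.hstack([a,b]))
```

```text
(no output)
```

View pics/c5.png

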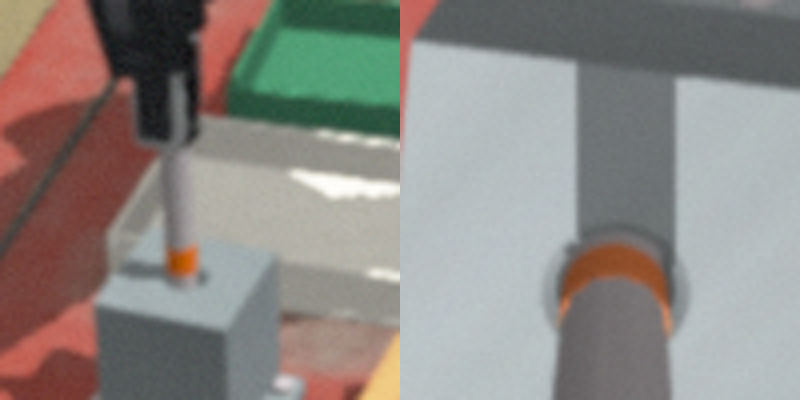

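servo_tool --rows '[{"fingers": 0, "x": 0, "y": 0, "z": -0.2, "turn": 0}, {"fingers": 7, "x": 0, "y": 0, "z": 0, "turn": 0}, {"fingers": 7, "x": 0, "y": 0, "z": 0, "turn": 0}, {"fingers": 7, "x": 0, "y": 0, "z": 0, "turn": 0}, {"fingers": 7, "x": 0, "y": 0, "z": 0, "turn": 0}, {"fingers": 7, "x": 0, "y": 0, "z": 0, "turn": 0}, {"fingers": 7, "x": 0, "y": 0, "z": 0, "turn": 0}]'

```text
clock: 8.23
position: [562.6, 397.7, 157.5]
ee_rot: [1.0, -0.0, 0.0, 0.0]
contact_force: [-0.6, 0.2, -0.0]
gripper_width: 70.2
```

servo_tool --rows '[{"fingers": 7, "x": 0, "y": 0, "z": -1, "turn": 0}, {"fingers": 7, "x": 0, "y": 0, "z": -2, "turn": 0}, {"fingers": 7, "x": 0, "y": 0, "z": -2, "turn": 0}, {"fingers": 7, "x": 0, "y": 0, "z": -2, "turn": 0}, {"fingers": 7, "x": 0, "y": 0, "z": -2, "turn": 0}, {"fingers": 7, "x": 0, "y": 0, "z": -1, "turn": 0}, {"fingers": 7, "x": 0, "y": 0, "z": 0, "turn": 0}]'

```text
clock: 8.82
position: [563.5, 398.5, 261.8]
ee_rot: [1.0, -0.0, 0.003, -0.002]
contact_force: [-0.1, -0.1, 1.2]
gripper_width: 70.2
```

Run:
```python
from h import *
s=arm.read_state();print(s['position'],s['gripper_width'],s['contact_force'])
snap('side','s6');snap('wrist','w6')
m=load('s6');a=cv2.resize(m['im'][230:380,240:340,::-1],(400,600),interpolation=cv2.INTER_CUBIC)
cv2.imwrite('pics/c6.png',a)
```

```text
[563.54850506 398.50109932 261.77774519] 70.24131064177698 [-0.09386918 -0.12172826  1.21528201]
```

View pics/c6.png

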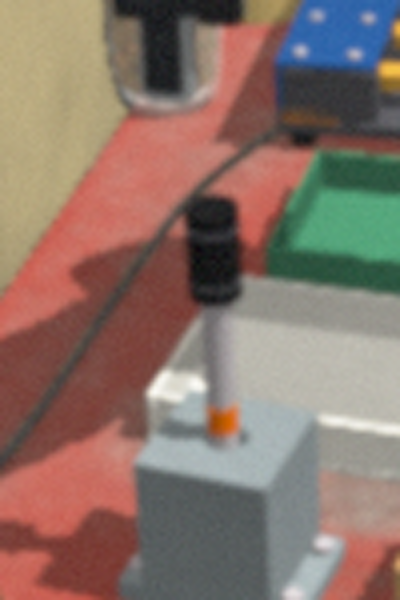

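View pics/w6.png

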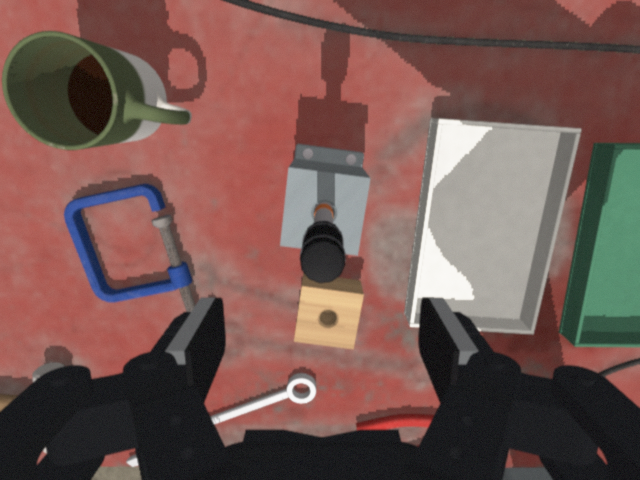

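```bash
cat >> h.py <<'E'
def tray(m):
    """white tray rim via depth: points with height 26..34 in tray region & whitish"""
    im=m['im'].astype(int);d=m['d'];v,u=np.indices(d.shape)
    P=m['pose'];c=np.stack([(u-m['cx'])/m['fx']*d,(v-m['cy'])/m['fy']*d,d],-1)@P[:3,:3].T+P[:3,3]
    return c
E
python3 - <<'E'
from h import *
m=load('w6');print('rod top z',pt(m,322,258,m['d'][258,322]))
c=tray(m);im=m['im'].astype(int)
sat=im.max(2)-im.min(2)
k=((sat<35)&(im.max(2)>90)).astype(np.uint8); k[:,:385]=0;k[:100]=0;k[360:]=0
k=cv2.morphologyEx(k,cv2.MORPH_CLOSE,np.ones((5,5)))
n,l,s,ce=cv2.connectedComponentsWithStats(k);i=1+s[1:,4].argmax();print(s[i])
ct=max(cv2.findContours((l==i).astype(np.uint8),0,2)[0],key=cv2.contourArea)
q=cv2.approxPolyDP(cv2.convexHull(ct),8,True)[:,0];print(q)
for p in q: print(p,ray(m,*p,30).round(1))
t=load('top0')
for x,y in[(547,248),(607,250),(669,250),(732,246),(543,155),(603,155),(664,155),(724,155),(511,265),(766,262),(511,92),(760,92)]:
    print((x,y),ray(t,140+x*.4375,180+y*.4373,46 if x<740 and x>520 else 50).round(1))
E
```

```text
rod top z [561.34612248 398.54577107 196.52200184]
[  385   100   197   260 33924]
[[537 104]
 [581 132]
 [568 243]
 [534 333]
 [467 359]
 [411 346]
 [385 282]
 [385 228]
 [422 120]
 [441 100]]
[537 104] [640.3 216.3  30. ]
[581 132] [617.2 175.   30. ]
[568 243] [516.9 169.6  30. ]
[534 333] [423.1 187.8  30. ]
[467 359] [393.7 251.6  30. ]
[411 346] [408.6 309.2  30. ]
[385 282] [477.9 338.2  30. ]
[385 228] [531.5 340.5  30. ]
[422 120] [627.4 312.8  30. ]
[441 100] [643.6 297.8  30. ]
(547, 248) [486.2 -79.   46. ]
(607, 250) [ 486.2 -140.7   46. ]
(669, 250) [ 488.4 -204.9   46. ]
(732, 246) [ 494.7 -270.7   46. ]
(543, 155) [581.6 -74.1  46. ]
(603, 155) [ 584.1 -136.6   46. ]
(664, 155) [ 586.6 -200.7   46. ]
(724, 155) [ 589.1 -264.1   46. ]
(511, 265) [467.5 -41.7  50. ]
(766, 262) [ 479.2 -304.5   50. ]
(511, 92) [645.5 -39.5  50. ]
(760, 92) [ 656.8 -302.5   50. ]
```

servo_tool --rows '[{"fingers": 4.5, "x": -1, "y": 2, "z": 0, "turn": 0}, {"fingers": 4.5, "x": -1.5, "y": 3.5, "z": 0, "turn": 0}, {"fingers": 4.5, "x": -1.5, "y": 4, "z": 0, "turn": 0}, {"fingers": 4.5, "x": -1.5, "y": 4, "z": 0, "turn": 0}, {"fingers": 4.5, "x": -1.5, "y": 4, "z": 0, "turn": 0}, {"fingers": 4.5, "x": -1.5, "y": 4, "z": 0, "turn": 0}, {"fingers": 4.5, "x": -1.5, "y": 4, "z": 0, "turn": 0}, {"fingers": 4.5, "x": -1.5, "y": 4, "z": 0, "turn": 0}, {"fingers": 4.5, "x": -0.8, "y": 4, "z": 0, "turn": 0}, {"fingers": 4.5, "x": 0, "y": 4, "z": 0, "turn": 0}]'

```text
clock: 9.75
position: [438.7, 26.7, 256.6]
ee_rot: [1.0, 0.001, -0.001, 0.0]
contact_force: [0.4, 0.1, 0.6]
gripper_width: 44.9
```

servo_tool --rows '[{"fingers": 4.5, "x": 0, "y": 4, "z": 0, "turn": 0}, {"fingers": 4.5, "x": 0, "y": 4, "z": 0.5, "turn": 0}, {"fingers": 4.5, "x": 0, "y": 4, "z": 0.5, "turn": 0}, {"fingers": 4.5, "x": 0, "y": 4, "z": 0.5, "turn": 0}, {"fingers": 4.5, "x": 0, "y": 3, "z": 0.5, "turn": 0}, {"fingers": 4.5, "x": 0, "y": 1.5, "z": 0, "turn": 0}, {"fingers": 4.5, "x": 0, "y": 0, "z": 0, "turn": -2.5}, {"fingers": 4.5, "x": 0, "y": 0, "z": 0, "turn": 0}, {"fingers": 4.5, "x": 0, "y": 0, "z": 0, "turn": 0}]'

```text
clock: 10.5
position: [440.7, -176.3, 236.5]
ee_rot: [1.0, 0.021, -0.001, -0.0]
contact_force: [0.7, -0.5, 0.0]
gripper_width: 45.0
```

Run:
```python
from h import *
s=arm.read_state();print(s['position'],s['ee_rot'],s['gripper_width'],s['contact_force'])
snap('wrist','w7');snap('top','t7')
```

```text
[ 440.69854961 -176.34673671  236.53812987] [ 9.99781492e-01  2.08593951e-02 -1.33259715e-03 -2.77834338e-04] 45.0069494763 [ 0.6657374  -0.48007356  0.01169406]
```

View pics/w7.png

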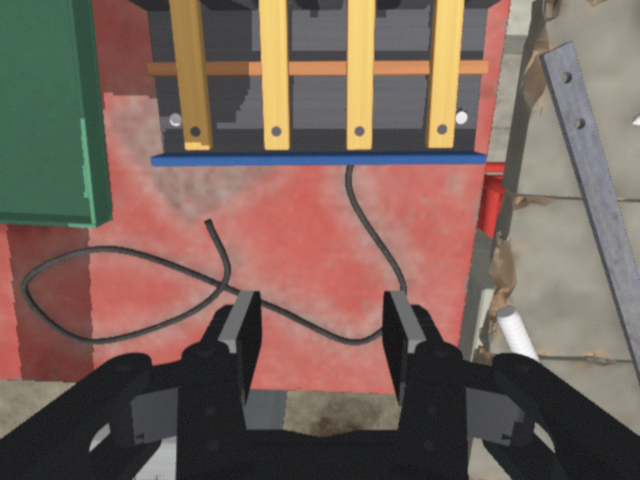

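View pics/t7.png

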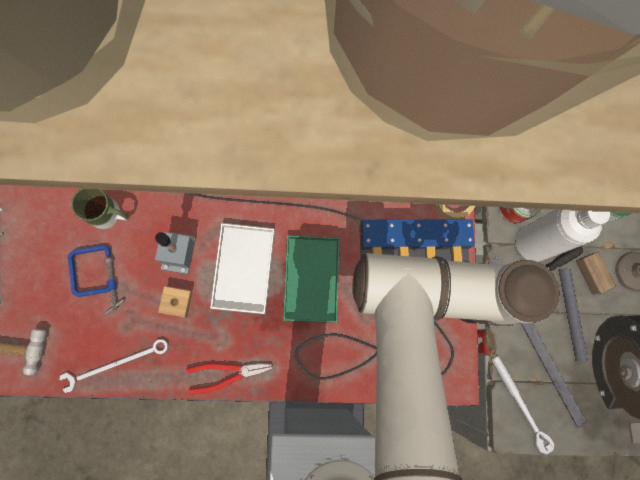

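```bash
cat >> h.py <<'E'
def bars(m):
    hsv=cv2.cvtColor(m['im'],cv2.COLOR_RGB2HSV)
    k=cv2.inRange(hsv,(17,110,110),(30,255,255))
    n,l,s,ce=cv2.connectedComponentsWithStats(k);out=[]
    for i in range(1,n):
        if s[i,4]<400: continue
        out.append((l==i,s[i]))
    return out
E
python3 - <<'E'
from h import *
m=load('w7');s=arm.read_state();p=s['position']
for k,st in bars(m):
    # center line of rows 30..125
    rows=[r for r in range(st[1]+5,st[1]+st[3]-22,10)]
    C=np.array([ray(m,np.nonzero(k[r])[0].mean(),r,46)[:2] for r in rows])
    a=np.polyfit(C[:,0],C[:,1],1)
    w=[np.ptp(np.nonzero(k[r])[0]) for r in rows]
    fr=ray(m,st[0]+st[2]/2,st[1]+st[3]-1,46)
    print(st,w[::3],'slope deg',np.degrees(np.arctan(a[0])).round(2),'front',fr.round(1),'y@490',np.polyval(a,490).round(1),'y@510',np.polyval(a,510).round(1))
for q in [(152,154),(152,165),(486,153),(486,163)]: print(q,ray(m,*q,50).round(1))
E
```

```text
[ 169    0   44  150 4255] [np.int64(29), np.int64(29), np.int64(29), np.int64(28), np.int64(26)] slope deg 3.19 front [480.3 -70.4  46. ] y@490 -75.7 y@510 -74.6
[ 258    0   32  150 3967] [np.int64(27), np.int64(27), np.int64(25), np.int64(25), np.int64(25)] slope deg 2.53 front [ 483.1 -135.6   46. ] y@490 -137.9 y@510 -137.0
[ 346    0   29  150 3900] [np.int64(27), np.int64(26), np.int64(25), np.int64(25), np.int64(24)] slope deg 3.09 front [ 485.9 -203.6   46. ] y@490 -201.9 y@510 -200.8
[ 426    0   39  148 4120] [np.int64(29), np.int64(29), np.int64(27), np.int64(27), np.int64(27)] slope deg 2.97 front [ 490.3 -270.1   46. ] y@490 -265.0 y@510 -263.9
(152, 154) [475.6 -41.1  50. ]
(152, 165) [467.1 -40.5  50. ]
(486, 153) [ 487.3 -301.    50. ]
(486, 163) [ 479.6 -302.2   50. ]
```

servo_tool --rows '[{"fingers": 4.5, "x": 0, "y": 0, "z": 0, "turn": -0.4}, {"fingers": 4.5, "x": 1, "y": -1.7, "z": 0, "turn": 0}, {"fingers": 4.5, "x": 1.5, "y": -2.5, "z": 1.5, "turn": 0}, {"fingers": 4.5, "x": 1.5, "y": -2.5, "z": 2.5, "turn": 0}, {"fingers": 4.5, "x": 1.0, "y": -2, "z": 2.5, "turn": 0}, {"fingers": 4.5, "x": 0.92, "y": -1.2, "z": 2.5, "turn": 0}, {"fingers": 4.5, "x": 0, "y": 0, "z": 2.5, "turn": 0}, {"fingers": 4.5, "x": 0, "y": 0, "z": 1, "turn": 0}, {"fingers": 4.5, "x": 0, "y": 0, "z": 0, "turn": 0}, {"fingers": 4.5, "x": 0, "y": 0, "z": 0, "turn": 0}]'

```text
clock: 11.43
position: [495.7, -74.0, 112.7]
ee_rot: [1.0, 0.026, -0.0, 0.0]
contact_force: [0.4, 0.6, 0.6]
gripper_width: 44.8
```

Run:
```python
from h import *
s=arm.read_state();print(s['position'],s['ee_rot'],s['gripper_width'],s['contact_force'])
snap('wrist','w8')
m=load('w8')
for k,st in bars(m):
    rows=[r for r in range(st[1]+5,st[1]+st[3]-22,10)]
    C=np.array([ray(m,np.nonzero(k[r])[0].mean(),r,46)[:2] for r in rows])
    a=np.polyfit(C[:,0],C[:,1],1)
    print(st,'slope deg',np.degrees(np.arctan(a[0])).round(2),'front',ray(m,st[0]+st[2]/2,st[1]+st[3]-1,46).round(1),'y@495',np.polyval(a,495).round(1))
```

```text
[495.69229255 -73.99670771 112.71587791] [ 9.99665238e-01  2.58688137e-02 -4.12115611e-04  2.17240117e-04] 44.847518270056185 [0.35623207 0.58612175 0.56201146]
[ 303   77   42  204 7773] slope deg 3.22 front [480.8 -75.1  46. ] y@495 -74.6
[ 419   77   61  204 8469] slope deg 1.9 front [ 484.3 -143.1   46. ] y@495 -135.9
[ 534   78   81  204 9599] slope deg 2.75 front [ 487.1 -210.9   46. ] y@495 -199.4
```

View pics/w8.png

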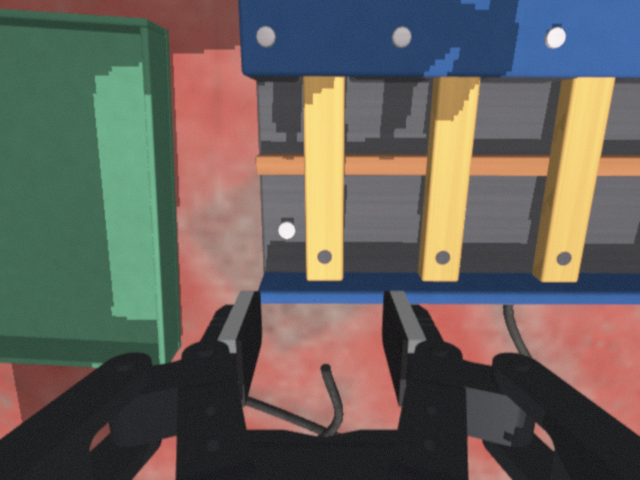

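servo_tool --rows '[{"fingers": 4.5, "x": 0, "y": 0.05, "z": 2.0, "turn": 0}, {"fingers": 4.5, "x": 0, "y": 0, "z": 2.5, "turn": 0}, {"fingers": 4.5, "x": 0, "y": 0, "z": 2, "turn": 0}, {"fingers": 4.5, "x": 0, "y": 0, "z": 1.0, "turn": 0}, {"fingers": 4.5, "x": 0, "y": 0, "z": 0.55, "turn": 0}, {"fingers": 4.5, "x": 0, "y": 0, "z": 0, "turn": 0}, {"fingers": 4.5, "x": 0, "y": 0, "z": 0, "turn": 0}]'

```text
clock: 12.07
position: [496.7, -74.9, 33.4]
ee_rot: [1.0, 0.025, 0.001, -0.0]
contact_force: [0.2, -0.9, 0.1]
gripper_width: 45.2
```

servo_tool --rows '[{"fingers": 0, "x": 0, "y": 0, "z": 0, "turn": 0}, {"fingers": 0, "x": 0, "y": 0, "z": 0, "turn": 0}, {"fingers": 0, "x": 0, "y": 0, "z": 0, "turn": 0}, {"fingers": 0, "x": 0, "y": 0, "z": 0, "turn": 0}, {"fingers": 0, "x": 0, "y": 0, "z": 0, "turn": 0}, {"fingers": 0, "x": 0, "y": 0, "z": 0, "turn": 0}]'

```text
clock: 12.57
position: [496.5, -74.9, 33.2]
ee_rot: [1.0, 0.025, 0.001, -0.0]
contact_force: [-0.1, -0.6, 6.3]
gripper_width: 18.1
```

servo_tool --rows '[{"fingers": 0, "x": 0, "y": 0, "z": -0.3, "turn": 0}, {"fingers": 0, "x": 0, "y": 0, "z": -0.3, "turn": 0}, {"fingers": 0, "x": 0, "y": 0, "z": -0.4, "turn": 0}, {"fingers": 0, "x": 0, "y": 0, "z": -0.4, "turn": 0}, {"fingers": 0, "x": 0, "y": 0, "z": -0.4, "turn": 0}, {"fingers": 0, "x": 0, "y": 0, "z": -0.4, "turn": 0}, {"fingers": 0, "x": 0, "y": 0, "z": 0, "turn": 0}, {"fingers": 0, "x": 0, "y": 0, "z": 0, "turn": 0}]'

```text
clock: 13.23
position: [494.9, -74.9, 53.9]
ee_rot: [1.0, 0.025, -0.001, -0.0]
contact_force: [-0.1, 0.1, -5.1]
gripper_width: 18.1
```

Run:
```python
from h import *
s=arm.read_state();print(s['position'],s['gripper_width'],s['contact_force'],s['wrist_torque'])
snap('wrist','w9');snap('side','s9')
m=load('s9');a=cv2.resize(m['im'][190:290,280:430,::-1],(800,533),interpolation=cv2.INTER_CUBIC)
cv2.imwrite('pics/c9.png',a)
```

```text
[494.94866981 -74.94369291  53.90648484] 18.143051770340005 [-0.0813302   0.13126043 -5.0560466 ] [0.12866865 0.30683693 0.02356521]
```

View pics/c9.png

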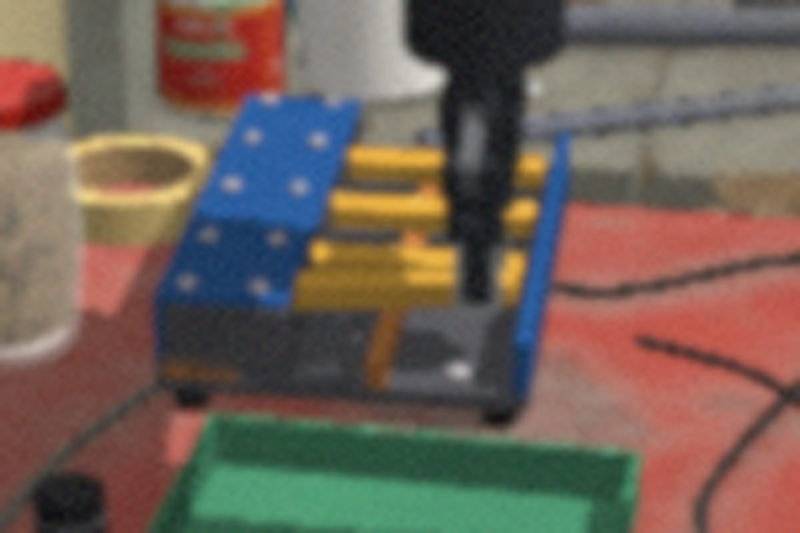

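View pics/w9.png

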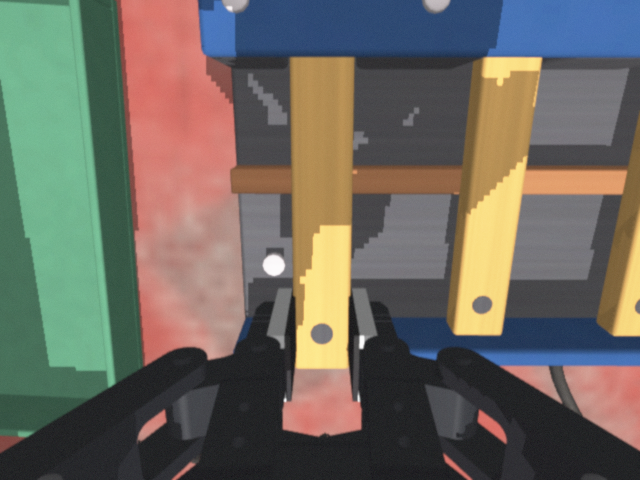

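servo_tool --rows '[{"fingers": 0, "x": 0, "y": 0, "z": -0.35, "turn": 0}, {"fingers": 0, "x": 0, "y": 0, "z": 0, "turn": 0}, {"fingers": 0, "x": -0.5, "y": 0, "z": -0.05, "turn": 0}, {"fingers": 0, "x": -1.0, "y": 0, "z": -0.1, "turn": 0}, {"fingers": 0, "x": -1.0, "y": 0, "z": -0.1, "turn": 0}, {"fingers": 0, "x": -1.0, "y": 0, "z": -0.1, "turn": 0}, {"fingers": 0, "x": -0.5, "y": 0, "z": -0.05, "turn": 0}, {"fingers": 0, "x": 0, "y": 0, "z": 0, "turn": 0}]'

```text
clock: 14.0
position: [453.2, -77.3, 62.1]
ee_rot: [1.0, 0.025, -0.001, 0.0]
contact_force: [-1.2, -0.5, -3.1]
gripper_width: 18.1
```

servo_tool --rows '[{"fingers": 0, "x": -1.0, "y": 0, "z": -0.1, "turn": 0}, {"fingers": 0, "x": -1.0, "y": 0, "z": -0.1, "turn": 0}, {"fingers": 0, "x": -1.0, "y": 0, "z": -0.1, "turn": 0}, {"fingers": 0, "x": 0, "y": 0, "z": 0, "turn": 0}, {"fingers": 0, "x": 0, "y": 0, "z": 0, "turn": 0}]'

```text
clock: 14.42
position: [425.6, -78.5, 65.3]
ee_rot: [1.0, 0.025, 0.001, -0.0]
contact_force: [-0.3, 0.1, -0.9]
gripper_width: 18.5
```

Run:
```python
from h import *
s=arm.read_state();print(s['position'],s['gripper_width'],s['contact_force'],s['wrist_torque'])
snap('wrist','w10');snap('side','s10')
m=load('s10');a=cv2.resize(m['im'][190:290,280:430,::-1],(800,533),interpolation=cv2.INTER_CUBIC)
cv2.imwrite('pics/c10.png',a)
```

```text
[425.5879353  -78.54319708  65.3498367 ] 18.473358666732338 [-0.31864045  0.06699086 -0.88998084] [0.03243438 0.03813752 0.06341629]
```

View pics/c10.png

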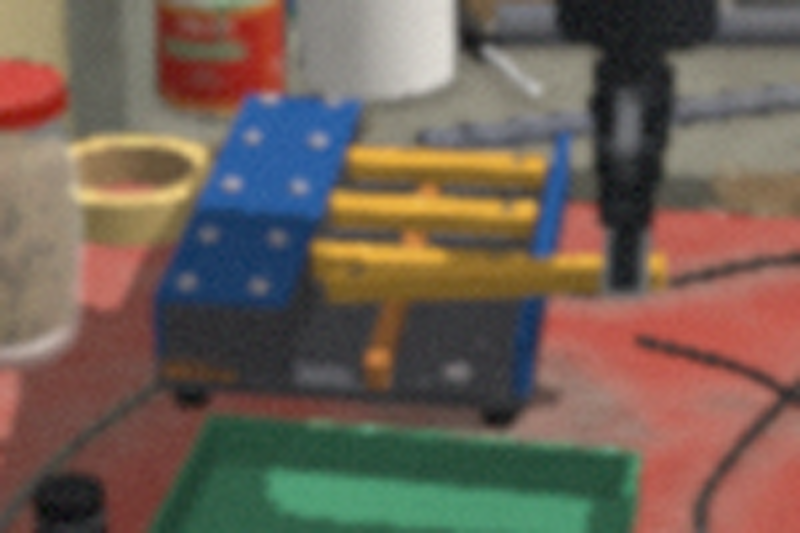

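View pics/w10.png

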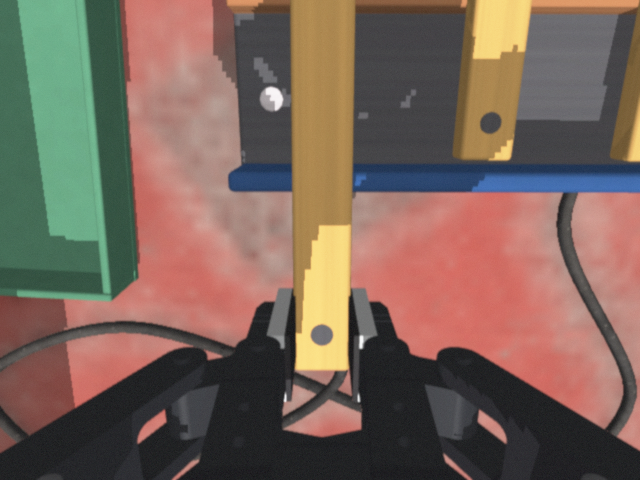

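servo_tool --rows '[{"fingers": 0, "x": 0, "y": 0, "z": -1, "turn": 0}, {"fingers": 0, "x": 0, "y": 0, "z": -2, "turn": 0}, {"fingers": 0, "x": 0, "y": 0, "z": -2.5, "turn": 0}, {"fingers": 0, "x": 0, "y": 0, "z": -2.5, "turn": 0}, {"fingers": 0, "x": 0, "y": -2, "z": -1.5, "turn": 0}, {"fingers": 0, "x": 0, "y": -3, "z": 0, "turn": 0}, {"fingers": 0, "x": 0, "y": -3, "z": 0, "turn": 0}, {"fingers": 0, "x": 0, "y": -3, "z": 0, "turn": 0}, {"fingers": 0, "x": 0, "y": -3, "z": 0, "turn": 0}, {"fingers": 0, "x": 0, "y": -2, "z": 0, "turn": 0}]'

```text
clock: 15.35
position: [418.2, 83.7, 160.2]
ee_rot: [1.0, 0.026, 0.001, -0.0]
contact_force: [0.2, -0.3, -1.3]
gripper_width: 18.4
```

```bash
cat >> h.py <<'E'
def wtray(m,z=30,roi=None):
    im=m['im'].astype(int); sat=im.max(2)-im.min(2)
    k=((sat<38)&(im.max(2)>95)).astype(np.uint8)
    r=np.zeros_like(k); x0,x1,y0,y1=roi; r[y0:y1,x0:x1]=1; k*=r
    k=cv2.morphologyEx(k,cv2.MORPH_OPEN,np.ones((3,3)))
    n,l,s,ce=cv2.connectedComponentsWithStats(k);i=1+s[1:,4].argmax()
    ct=max(cv2.findContours((l==i).astype(np.uint8),0,2)[0],key=cv2.contourArea)
    return ct
E
python3 - <<'E'
from h import *
s=arm.read_state();print(s['position'],s['gripper_width'],s['contact_force'])
snap('top','t11');snap('wrist','w11')
m=load('t11')
ct=wtray(m,roi=(195,285,205,330))
P=np.array([ray(m,*p[0],30)[:2] for p in ct],np.float32)
r=cv2.minAreaRect(P);print(r,cv2.boundingRect(ct));print(cv2.boxPoints(r))
cv2.imwrite('pics/t11z.png',cv2.resize(m['im'][200:340,140:360,::-1],(800,509),interpolation=cv2.INTER_CUBIC))
E
```

```text
[418.16690074  83.66233988 160.18411634] 18.41679949467511 [ 0.22173541 -0.29706324 -1.29337984]
((512.0048828125, 239.47467041015625), (257.0063171386719, 193.3812713623047), 2.1832778453826904) (200, 219, 85, 111)
[[379.91147 331.19965]
 [387.27853 137.95874]
 [644.09827 147.7497 ]
 [636.7312  340.9906 ]]
```

View pics/t11z.png

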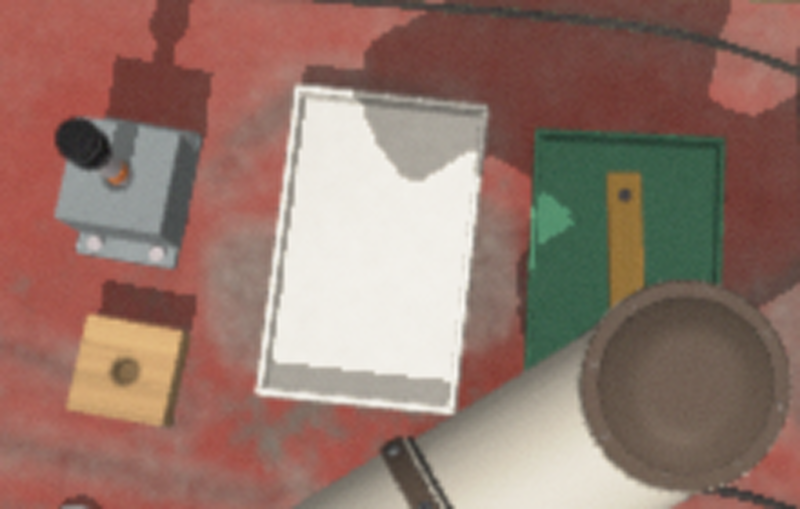

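View pics/w11.png

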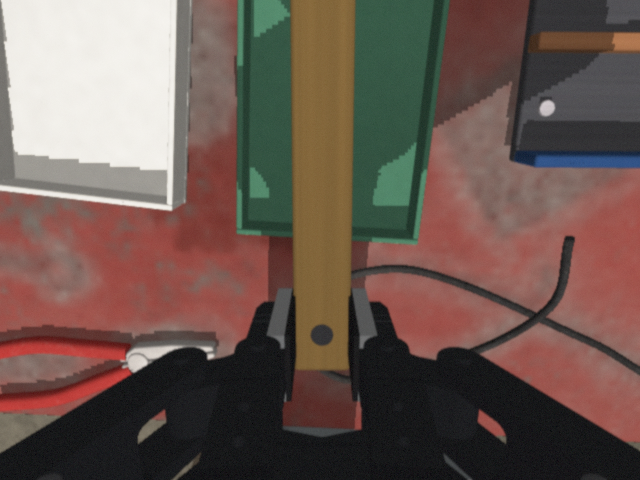

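Run:
```python
from h import *
m=load('t11')
q=[(297,87),(488,104),(454,413),(257,393)]
P=np.array([ray(m,140+x/3.636,200+y/3.636,30)[:2] for x,y in q],np.float32);print(P.round(1));print(cv2.minAreaRect(P),P.mean(0))
m=load('w6')
P=np.array([ray(m,x,y,30)[:2] for x,y in [(435,119),(581,128),(533,334),(409,328)]],np.float32);print(P.round(1));print(cv2.minAreaRect(P),P.mean(0))
cv2.imwrite('pics/w6z.png',cv2.resize(m['im'][100:350,390:600,::-1],(504,600),interpolation=cv2.INTER_CUBIC))
m=load('w11');print(ray(m,184,209,30))
```

```text
[[626.6 293.4]
 [620.6 170. ]
 [420.9 183.1]
 [429.6 306.9]]
((524.8427734375, 238.44192504882812), (124.05162048339844, 200.09283447265625), 86.22093963623047) [524.43176 238.34949]
[[628.2 301.7]
 [620.6 175.6]
 [422.  188.7]
 [428.8 312.4]]
((524.72021484375, 244.68447875976562), (126.37525177001953, 199.67457580566406), 86.54795837402344) [524.8892  244.61078]
[423.32489731 177.72074676  30.        ]
```

View pics/w6z.png

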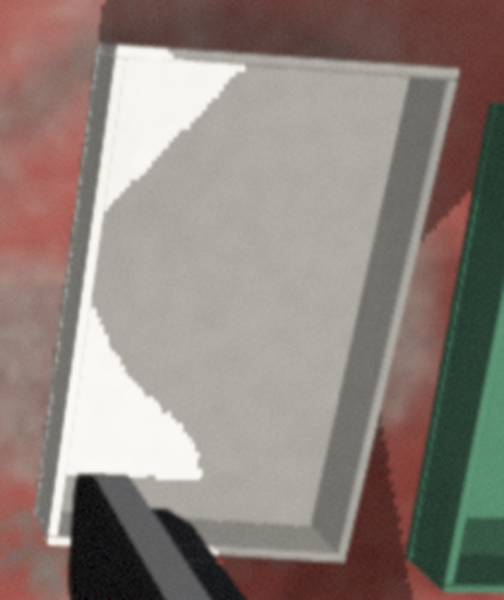

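Run:
```python
from h import *
print(arm.read_state()['position'])
snap('wrist','w12')
m=load('w11');n=load('w12');print(m['pose'][:3,3],n['pose'][:3,3])
print(ray(n,184,209,30))
print(np.abs(m['im'].astype(int)-n['im']).mean())
for t in('top0','t7','t11'):
    z=load(t);cv2.imwrite(f'pics/{t}y.png',cv2.resize(z['im'][205:325,200:290,::-1],(360,480),interpolation=cv2.INTER_CUBIC))
a=np.hstack([cv2.resize(cv2.imread(f'pics/{t}y.png'),(266,355)) for t in('top0','t7','t11')]);cv2.imwrite('pics/cmp.png',a)
```

```text
[418.57634968  83.95697386 160.1659069 ]
[489.31954145  88.73053408 302.32733538] [489.02261905  87.43402271 301.99106381]
[422.90154737 176.23091246  30.        ]
4.035524088541667
```

View pics/cmp.png

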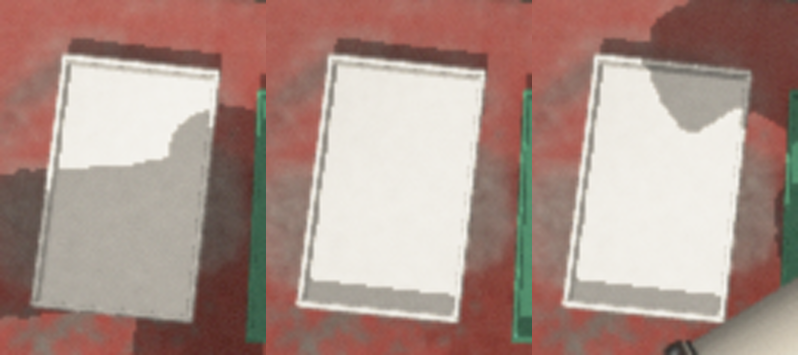

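View pics/w12.png

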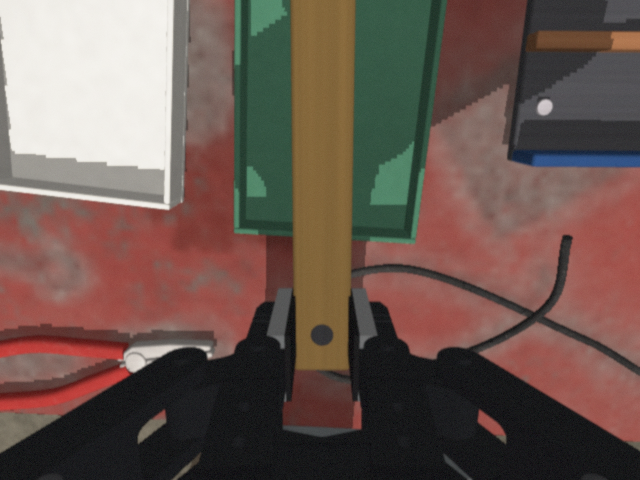

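servo_tool --rows '[{"fingers": 0, "x": 0, "y": 0, "z": 0, "turn": 6.5}, {"fingers": 0, "x": 0.3, "y": -1.5, "z": 0, "turn": 0}, {"fingers": 0, "x": 0.5, "y": -2.5, "z": 0, "turn": 0}, {"fingers": 0, "x": 0.5, "y": -3.5, "z": 0, "turn": 0}, {"fingers": 0, "x": 0.5, "y": -3.5, "z": 0, "turn": 0}, {"fingers": 0, "x": 0.5, "y": -3.5, "z": 0, "turn": 0}, {"fingers": 0, "x": 0.5, "y": -3.0, "z": 0, "turn": 0}, {"fingers": 0, "x": 0.34, "y": -2.0, "z": 2, "turn": 0}, {"fingers": 0, "x": 0, "y": -1.46, "z": 2, "turn": 0}, {"fingers": 0, "x": 0, "y": 0, "z": 0, "turn": 0}]'

```text
clock: 16.33
position: [461.3, 288.6, 115.6]
ee_rot: [0.999, -0.032, -0.003, 0.002]
contact_force: [-0.0, -0.7, -1.7]
gripper_width: 18.2
```

servo_tool --rows '[{"fingers": 0, "x": 0, "y": 0, "z": 0, "turn": 0}, {"fingers": 0, "x": 0, "y": 0, "z": 0, "turn": 0}]'

```text
clock: 16.5
position: [462.7, 287.6, 120.1]
ee_rot: [0.999, -0.032, 0.0, 0.0]
contact_force: [0.2, 0.2, -0.7]
gripper_width: 18.4
```

Run:
```python
from h import *
s=arm.read_state();print(s['position'],s['ee_rot'],s['gripper_width'],s['contact_force'])
snap('wrist','w13')
```

```text
[462.70891928 287.57042623 120.09817773] [ 9.99489311e-01 -3.19541402e-02  4.76621747e-05  2.17125347e-04] 18.414640963000394 [ 0.15326693  0.23189248 -0.69001376]
```

View pics/w13.png

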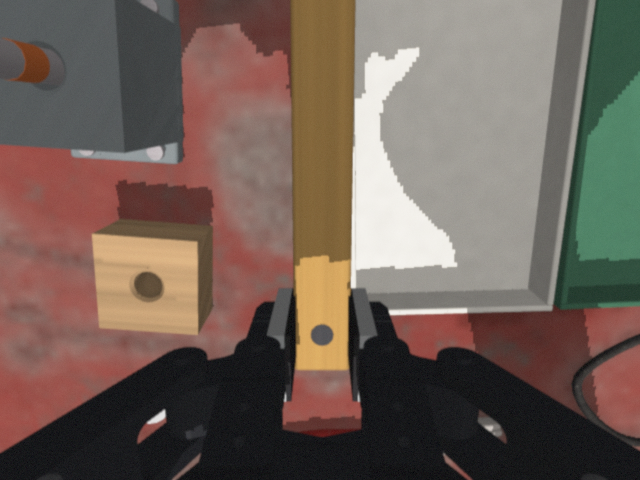

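Run:
```python
from h import *
m=load('w13')
for q in [(552,309),(591,0),(360,315)]: print(q,ray(m,*q,30).round(1))
```

```text
(552, 309) [409.5 150.4  30. ]
(591, 0) [579.4 146.2  30. ]
(360, 315) [413.  268.3  30. ]
```

Run:
```python
from h import *
snap('top','t13');snap('side','s13')
a=load('t13')['im'][200:340,140:360,::-1];b=load('s13')['im'][180:400,230:430,::-1]
cv2.imwrite('pics/c13.png',np.hstack([cv2.resize(a,(440,280)),cv2.resize(b,(255,280))]))
```

```text
(no output)
```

View pics/c13.png

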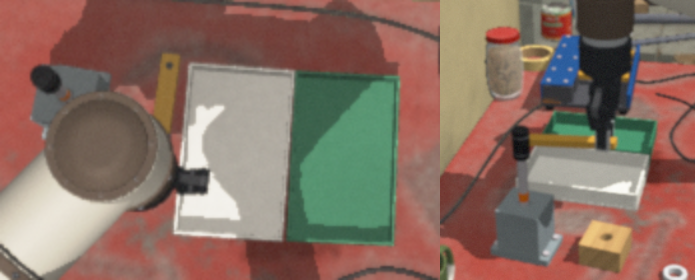

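Run:
```python
from h import *
m=load('t13')
cv2.imwrite('pics/t13z.png',cv2.resize(m['im'][220:330,215:345,::-1],(709,600),interpolation=cv2.INTER_CUBIC))
```

```text
(no output)
```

View pics/t13z.png

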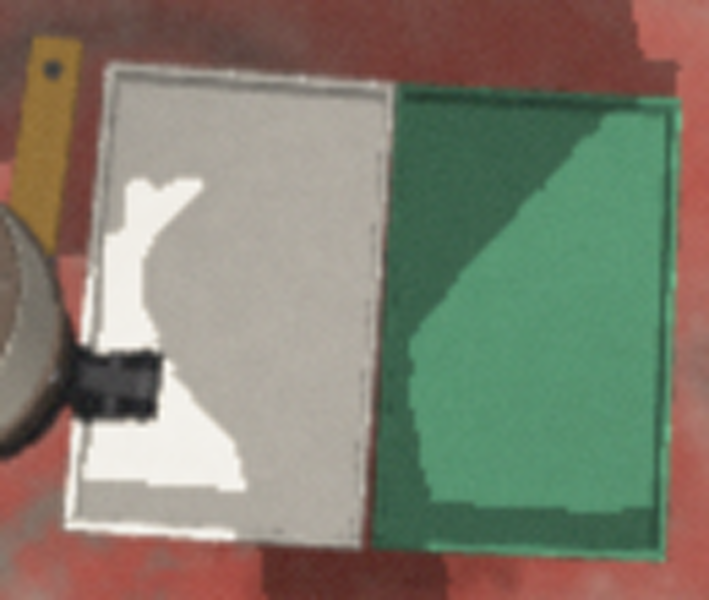

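Run:
```python
from h import *
m=load('t13')
P=np.array([ray(m,215+x/5.4545-.4,220+y/5.4545-.4,30)[:2] for x,y in [(106,63),(393,83),(364,549),(66,527)]],np.float32);print(P.round(1),P.mean(0),cv2.minAreaRect(P))
print(np.degrees(np.arctan2((P[0]-P[3])[1],(P[0]-P[3])[0])),np.degrees(np.arctan2((P[1]-P[2])[1],(P[1]-P[2])[0])))
n=load('w13');print(arm.read_state()['clock'])
cv2.imwrite('pics/w13z.png',cv2.resize(n['im'][0:330,340:640,::-1],(545,600),interpolation=cv2.INTER_CUBIC))
```

```text
[[610.6 263.7]
 [606.9 140.1]
 [406.9 144.8]
 [412.3 269.6]] [509.1602  204.55438] ((508.733642578125, 204.26513671875), (124.89381408691406, 200.00323486328125), 88.29357147216797)
-1.706422 -1.3605534
16.65
```

View pics/w13z.png

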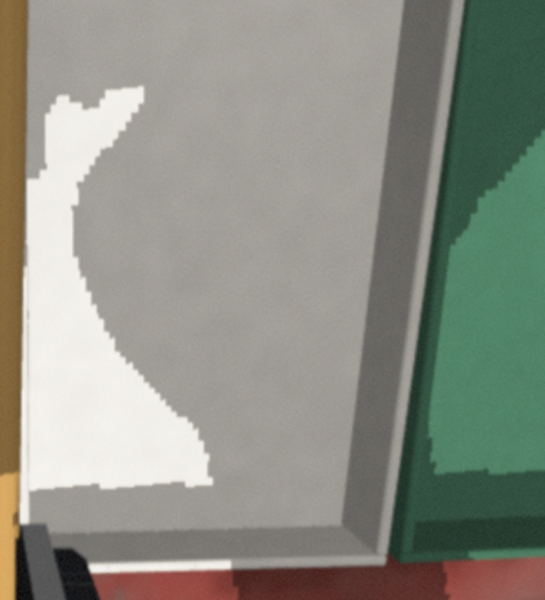

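servo_tool --rows '[{"fingers": 0, "x": 0, "y": 0, "z": 0, "turn": -2.1}, {"fingers": 0, "x": -0.5, "y": 1.0, "z": 0, "turn": 0}, {"fingers": 0, "x": -0.6, "y": 1.5, "z": 0, "turn": 0}, {"fingers": 0, "x": -0.4, "y": 1.0, "z": 0, "turn": 0}, {"fingers": 0, "x": 0, "y": 0, "z": 1.5, "turn": 0}, {"fingers": 0, "x": 0, "y": 0, "z": 2, "turn": 0}, {"fingers": 0, "x": 0, "y": 0, "z": 1.5, "turn": 0}, {"fingers": 0, "x": 0, "y": 0, "z": 1, "turn": 0}, {"fingers": 0, "x": 0, "y": 0, "z": 0, "turn": 0}, {"fingers": 0, "x": 0, "y": 0, "z": 0, "turn": 0}]'

```text
clock: 17.48
position: [446.4, 253.6, 60.0]
ee_rot: [1.0, -0.013, -0.0, 0.0]
contact_force: [0.7, 0.4, -1.0]
gripper_width: 18.3
```

Run:
```python
from h import *
s=arm.read_state();print(s['position'],s['ee_rot'],s['gripper_width'],s['contact_force'])
snap('wrist','w14');snap('side','s14');snap('top','t14')
a=load('t14')['im'][200:340,140:360,::-1];b=load('s14')['im'][260:360,270:400,::-1]
cv2.imwrite('pics/c14.png',np.vstack([cv2.resize(a,(440,280)),cv2.resize(b,(416,320),interpolation=cv2.INTER_CUBIC)[:, :416] if 0 else cv2.resize(b,(440,320),interpolation=cv2.INTER_CUBIC)]))
```

```text
[446.38154085 253.55932379  60.01655334] [ 9.99910914e-01 -1.33463491e-02 -5.34105829e-06  1.97712329e-04] 18.298889425131723 [ 0.65935442  0.40344528 -1.02823856]
```

View pics/c14.png

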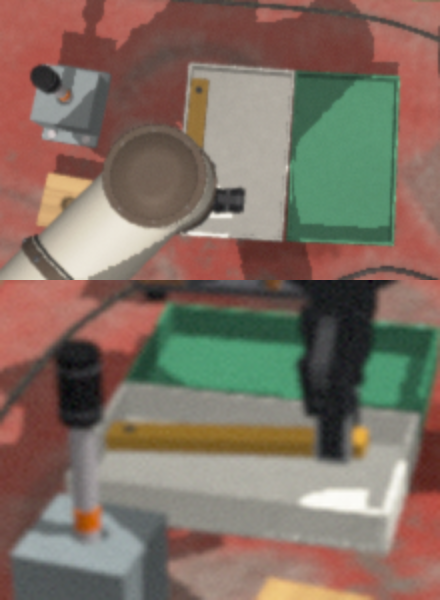

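View pics/w14.png

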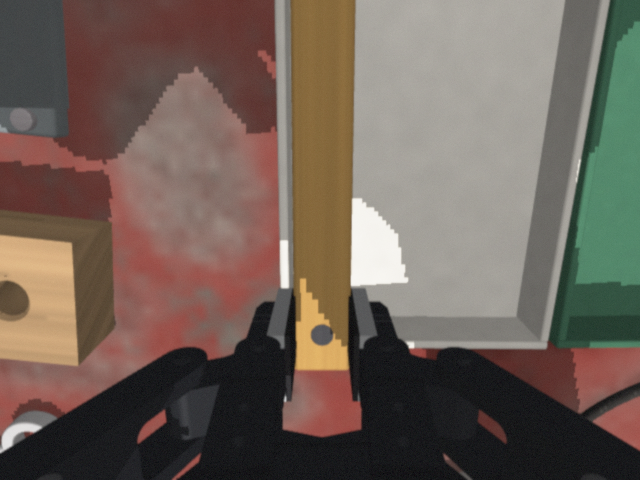

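Run:
```python
from h import *
m=load('w14');d=m['d']
for q in [(277,20),(292,20),(282,250),(550,346),(608,0)]: print(q,ray(m,*q,30).round(1))
for v in (330,250,150,60,5): print(v,pt(m,323,v,d[v,323]).round(1))
```

```text
(277, 20) [552.  269.1  30. ]
(292, 20) [551.8 263.4  30. ]
(282, 250) [461.  272.1  30. ]
(550, 346) [410.3 149.1  30. ]
(608, 0) [555.3 145.9  30. ]
330 [445.1 254.7  72.3]
250 [473.3 253.9  68.4]
150 [506.5 253.1  66. ]
60 [533.7 252.3  63.2]
5 [549.5 251.9  61.4]
```

servo_tool --rows '[{"fingers": 0, "x": 0, "y": 0.15, "z": 1.2, "turn": 0}, {"fingers": 0, "x": 0, "y": 0, "z": 1.0, "turn": 0}, {"fingers": 0, "x": 0, "y": 0, "z": 0.5, "turn": 0}, {"fingers": 0, "x": 0, "y": 0, "z": 0, "turn": 0}, {"fingers": 0, "x": 0, "y": 0, "z": 0, "turn": 0}]'

```text
clock: 18.05
position: [446.3, 252.4, 32.7]
ee_rot: [1.0, -0.013, -0.0, 0.0]
contact_force: [0.2, 0.2, -0.9]
gripper_width: 18.8
```

servo_tool --rows '[{"fingers": 4.5, "x": 0, "y": 0, "z": 0, "turn": 0}, {"fingers": 4.5, "x": 0, "y": 0, "z": 0, "turn": 0}, {"fingers": 4.5, "x": 0, "y": 0, "z": 0, "turn": 0}, {"fingers": 4.5, "x": 0, "y": 0, "z": 0, "turn": 0}, {"fingers": 4.5, "x": 0, "y": 0, "z": -1, "turn": 0}, {"fingers": 4.5, "x": 0, "y": 0, "z": -2, "turn": 0}, {"fingers": 4.5, "x": 0, "y": 0, "z": -2.5, "turn": 0}, {"fingers": 4.5, "x": 0, "y": 0, "z": -2.5, "turn": 0}, {"fingers": 4.5, "x": 0, "y": 0, "z": -2, "turn": 0}, {"fingers": 4.5, "x": 0, "y": 0, "z": 0, "turn": 0}]'

```text
clock: 18.88
position: [448.7, 254.4, 138.3]
ee_rot: [1.0, -0.013, 0.004, -0.003]
contact_force: [-0.2, 1.1, 1.0]
gripper_width: 45.2
```

servo_tool --rows '[{"fingers": 4.5, "x": 0, "y": 2, "z": 0, "turn": 0}, {"fingers": 4.5, "x": 0, "y": 3, "z": 0, "turn": 0}, {"fingers": 4.5, "x": 0, "y": 3, "z": 0, "turn": 0}, {"fingers": 4.5, "x": 0, "y": 2, "z": 0, "turn": 0}, {"fingers": 4.5, "x": 0, "y": 0, "z": 0, "turn": 0}, {"fingers": 4.5, "x": 0, "y": 0, "z": 0, "turn": 0}]'

```text
clock: 19.38
position: [443.7, 151.7, 133.3]
ee_rot: [1.0, -0.014, 0.0, -0.0]
contact_force: [-0.2, 0.2, 0.6]
gripper_width: 45.0
```

Run:
```python
from h import *
s=arm.read_state();print(s['position'],s['ee_rot'],s['gripper_width'],s['contact_force'])
snap('wrist','w15')
```

```text
[443.69490822 151.70533803 133.30521889] [ 9.99901271e-01 -1.40458121e-02  3.40743817e-04 -2.15245814e-04] 45.018629824005345 [-0.24249682  0.19342765  0.6480939 ]
```

View pics/w15.png

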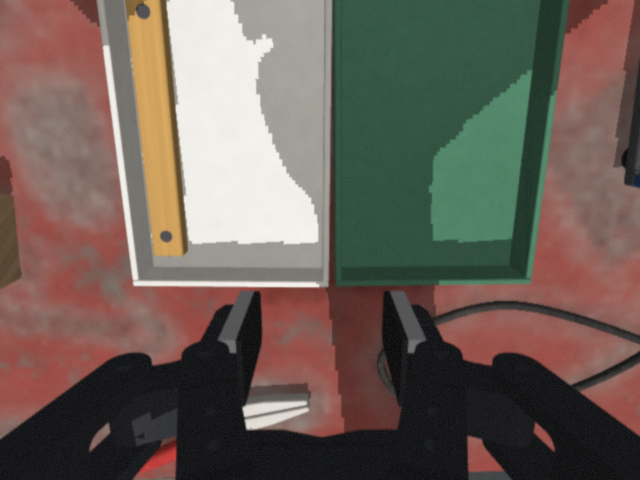

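servo_tool --rows '[{"fingers": 4.5, "x": 0, "y": 0, "z": 0, "turn": -4.5}, {"fingers": 4.5, "x": 0.4, "y": 2.0, "z": 0, "turn": 0}, {"fingers": 4.5, "x": 0.5, "y": 3.6, "z": 0, "turn": 0}, {"fingers": 4.5, "x": 0.5, "y": 3.6, "z": 0, "turn": 0}, {"fingers": 4.5, "x": 0.5, "y": 3.6, "z": 0, "turn": 0}, {"fingers": 4.5, "x": 0.5, "y": 3.6, "z": 0, "turn": 0}, {"fingers": 4.5, "x": 0.5, "y": 3.6, "z": 0, "turn": 0}, {"fingers": 4.5, "x": 0.5, "y": 3.6, "z": 0, "turn": 0}, {"fingers": 4.5, "x": 0.56, "y": 3.6, "z": 1.0, "turn": 0}, {"fingers": 4.5, "x": 0, "y": 1.97, "z": 1.0, "turn": 0}]'

```text
clock: 20.27
position: [500.9, -138.8, 113.2]
ee_rot: [1.0, 0.026, 0.002, 0.0]
contact_force: [1.1, 0.3, -0.6]
gripper_width: 45.1
```

servo_tool --rows '[{"fingers": 4.5, "x": 0, "y": 0, "z": 0, "turn": 0}, {"fingers": 4.5, "x": 0, "y": 0, "z": 0, "turn": 0}, {"fingers": 4.5, "x": 0, "y": 0, "z": 0, "turn": 0}]'

```text
clock: 20.52
position: [499.0, -136.0, 112.9]
ee_rot: [1.0, 0.027, 0.0, 0.0]
contact_force: [0.4, -0.0, -0.1]
gripper_width: 44.8
```

```bash
cat > b.py <<'E'
from h import *
import sys
tag=sys.argv[1]
s=arm.read_state();print(s['clock'],s['position'],s['ee_rot'],s['contact_force'])
snap('wrist',tag)
m=load(tag)
for k,st in bars(m):
    rows=[r for r in range(st[1]+5,st[1]+st[3]-22,10)]
    C=np.array([ray(m,np.nonzero(k[r])[0].mean(),r,46)[:2] for r in rows])
    a=np.polyfit(C[:,0],C[:,1],1)
    fx=ray(m,st[0]+st[2]/2,st[1]+st[3]-1,46)
    print(st,'slope deg',np.degrees(np.arctan(a[0])).round(2),'frontx',fx[0].round(1),'y@front+15',np.polyval(a,fx[0]+15).round(1))
E
python3 b.py w16
```

```text
20.5167 [ 499.03996427 -136.00295937  112.92960706] [9.99646824e-01 2.65744130e-02 1.58892053e-04 4.53533709e-05] [ 0.44622815 -0.03613961 -0.06382337]
[ 307   77   43  205 7771] slope deg 2.26 frontx 483.3 y@front+15 -136.8
[ 423   78   61  205 8596] slope deg 2.89 frontx 486.3 y@front+15 -199.8
[ 536   79   83  202 9702] slope deg 2.69 frontx 491.0 y@front+15 -261.7
```

View pics/w16.png

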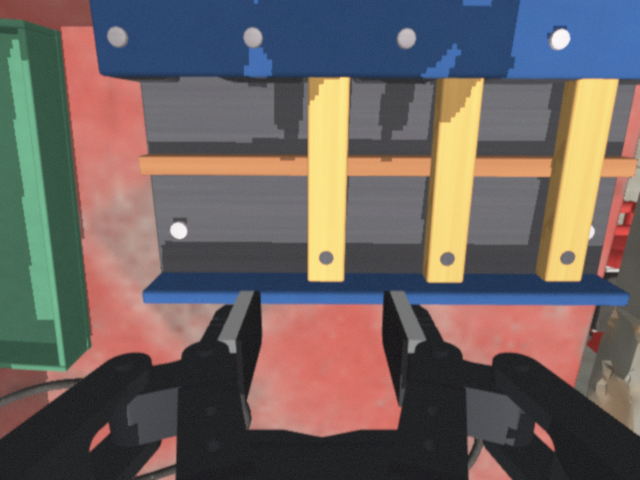

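servo_tool --rows '[{"fingers": 4.5, "x": 0, "y": 0.12, "z": 2.0, "turn": 0.2}, {"fingers": 4.5, "x": 0, "y": 0, "z": 2.5, "turn": 0}, {"fingers": 4.5, "x": 0, "y": 0, "z": 2, "turn": 0}, {"fingers": 4.5, "x": 0, "y": 0, "z": 1.0, "turn": 0}, {"fingers": 4.5, "x": 0, "y": 0, "z": 0.5, "turn": 0}, {"fingers": 4.5, "x": 0, "y": 0, "z": 0, "turn": 0}, {"fingers": 4.5, "x": 0, "y": 0, "z": 0, "turn": 0}]'

```text
clock: 21.15
position: [499.4, -137.5, 33.7]
ee_rot: [1.0, 0.025, 0.001, 0.0]
contact_force: [1.0, -0.2, -0.3]
gripper_width: 45.1
```

servo_tool --rows '[{"fingers": 0, "x": 0, "y": 0, "z": 0, "turn": 0}, {"fingers": 0, "x": 0, "y": 0, "z": 0, "turn": 0}, {"fingers": 0, "x": 0, "y": 0, "z": 0, "turn": 0}, {"fingers": 0, "x": 0, "y": 0, "z": 0, "turn": 0}, {"fingers": 0, "x": 0, "y": 0, "z": 0, "turn": 0}, {"fingers": 0, "x": 0, "y": 0, "z": 0, "turn": 0}]'

```text
clock: 21.65
position: [499.3, -138.0, 33.7]
ee_rot: [1.0, 0.025, 0.001, 0.0]
contact_force: [-0.9, 1.3, 4.9]
gripper_width: 18.0
```

servo_tool --rows '[{"fingers": 0, "x": 0, "y": 0, "z": -0.4, "turn": 0}, {"fingers": 0, "x": 0, "y": 0, "z": -0.4, "turn": 0}, {"fingers": 0, "x": 0, "y": 0, "z": -0.4, "turn": 0}, {"fingers": 0, "x": 0, "y": 0, "z": -0.4, "turn": 0}, {"fingers": 0, "x": 0, "y": 0, "z": -0.4, "turn": 0}, {"fingers": 0, "x": 0, "y": 0, "z": -0.4, "turn": 0}, {"fingers": 0, "x": 0, "y": 0, "z": 0, "turn": 0}, {"fingers": 0, "x": 0, "y": 0, "z": 0, "turn": 0}]'

```text
clock: 22.32
position: [497.5, -137.9, 56.3]
ee_rot: [1.0, 0.024, -0.001, -0.0]
contact_force: [-0.2, -0.1, -5.7]
gripper_width: 18.1
```

Run:
```python
from h import *
s=arm.read_state();print(s['position'],s['gripper_width'],s['contact_force'],s['wrist_torque'])
snap('wrist','w17');m=load('w17')
for v in (330,280,230,180,130,80): print(v,pt(m,323,v,m['d'][v,323]).round(1))
```

```text
[ 497.53263771 -137.92455239   56.33067909] 18.109945559439097 [-0.18774595 -0.10126641 -5.70619352] [-0.00055712  0.35834762  0.09768272]
330 [ 495.6 -137.4   67.4]
280 [ 513.8 -136.6   65.7]
230 [ 530.6 -135.7   62.4]
180 [ 547.6 -134.9   62.2]
130 [ 563.4 -134.2   60.3]
80 [ 578.5 -133.4   60. ]
```

View pics/w17.png

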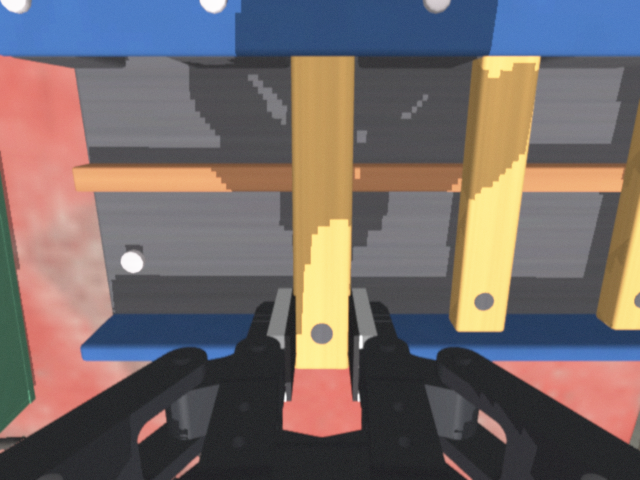

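servo_tool --rows '[{"fingers": 0, "x": 0, "y": 0, "z": -0.15, "turn": 0}, {"fingers": 0, "x": 0, "y": 0, "z": 0, "turn": 0}, {"fingers": 0, "x": -0.5, "y": 0, "z": -0.05, "turn": 0}, {"fingers": 0, "x": -1.0, "y": 0, "z": -0.1, "turn": 0}, {"fingers": 0, "x": -1.0, "y": 0, "z": -0.1, "turn": 0}, {"fingers": 0, "x": -1.0, "y": 0, "z": -0.1, "turn": 0}, {"fingers": 0, "x": -0.5, "y": 0, "z": -0.05, "turn": 0}, {"fingers": 0, "x": 0, "y": 0, "z": 0, "turn": 0}]'

```text
clock: 23.03
position: [456.2, -140.1, 62.8]
ee_rot: [1.0, 0.024, -0.001, -0.0]
contact_force: [-0.4, 0.3, -2.0]
gripper_width: 18.1
```

servo_tool --rows '[{"fingers": 0, "x": -1.0, "y": 0, "z": -0.1, "turn": 0}, {"fingers": 0, "x": -1.0, "y": 0, "z": -0.1, "turn": 0}, {"fingers": 0, "x": -1.0, "y": 0, "z": -0.1, "turn": 0}, {"fingers": 0, "x": -0.5, "y": 0, "z": -0.05, "turn": 0}, {"fingers": 0, "x": 0, "y": 0, "z": 0, "turn": 0}, {"fingers": 0, "x": 0, "y": 0, "z": 0, "turn": 0}]'

```text
clock: 23.53
position: [423.8, -141.7, 66.2]
ee_rot: [1.0, 0.024, 0.001, 0.0]
contact_force: [0.7, 0.1, -1.3]
gripper_width: 18.5
```

Run:
```python
from h import *
s=arm.read_state();print(s['position'],s['gripper_width'],s['contact_force'],s['wrist_torque'])
snap('wrist','w18');m=load('w18')
for v in (330,280,230,180,130,80,30): print(v,pt(m,323,v,m['d'][v,323]).round(1))
snap('side','s18')
m=load('s18');cv2.imwrite('pics/c18.png',cv2.resize(m['im'][190:290,280:430,::-1],(600,400),interpolation=cv2.INTER_CUBIC))
```

```text
[ 423.7518302  -141.71600263   66.24905163] 18.529739133518365 [ 0.66536998  0.06644374 -1.25543013] [-0.00871482  0.00075185 -0.06485715]
330 [ 421.9 -141.2   76.8]
280 [ 440.5 -140.3   76. ]
230 [ 457.5 -139.5   73.3]
180 [ 474.1 -138.6   72.1]
130 [ 490.  -137.9   70.5]
80 [ 505.2 -137.1   69.3]
30 [ 519.9 -136.4   66.8]
```

View pics/c18.png

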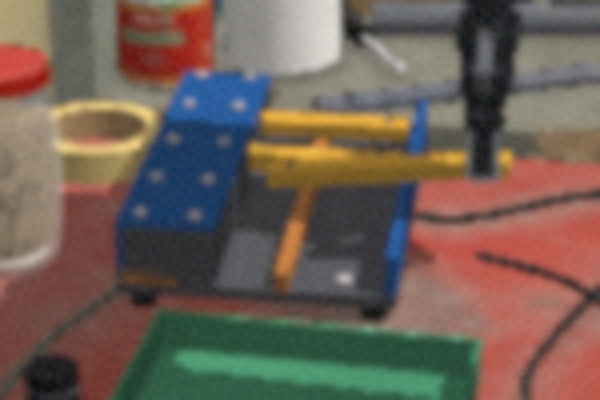

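servo_tool --rows '[{"fingers": 0, "x": 0, "y": 0, "z": -1, "turn": 0}, {"fingers": 0, "x": 0, "y": 0, "z": -2, "turn": 0}, {"fingers": 0, "x": 0, "y": 0, "z": -2.5, "turn": 0}, {"fingers": 0, "x": 0, "y": 0, "z": -2.0, "turn": 0}, {"fingers": 0, "x": 0, "y": -2, "z": 0, "turn": 0}, {"fingers": 0, "x": 0, "y": -3.5, "z": 0, "turn": 0}, {"fingers": 0, "x": 0, "y": -3.5, "z": 0, "turn": 0}, {"fingers": 0, "x": 0, "y": -3.5, "z": 0, "turn": 0}, {"fingers": 0, "x": 0, "y": -3.5, "z": 0, "turn": 0}, {"fingers": 0, "x": 0, "y": -3.5, "z": 0, "turn": 0}]'

```text
clock: 24.47
position: [414.1, 55.0, 141.0]
ee_rot: [1.0, 0.024, 0.0, -0.0]
contact_force: [0.5, 0.4, -0.3]
gripper_width: 18.2
```

Run:
```python
from h import *
s=arm.read_state();print(s['position'],s['gripper_width'],s['ee_rot'])
m=load('w15')
for q in[(134,285),(328,284),(100,10),(332,10)]: print(q,ray(m,*q,30).round(1))
```

```text
[414.1078099   54.96422178 141.00736783] 18.157902164789068 [ 9.99704854e-01  2.42907083e-02  3.69099455e-04 -1.72539525e-04]
(134, 285) [413.5 274.1  30. ]
(328, 284) [410.8 150.6  30. ]
(100, 10) [571.  267.9  30. ]
(332, 10) [567.6 144.8  30. ]
```

servo_tool --rows '[{"fingers": 0, "x": 0, "y": 0, "z": 0, "turn": 4.7}, {"fingers": 0, "x": 0.4, "y": -2, "z": 0, "turn": 0}, {"fingers": 0, "x": 0.6, "y": -3.2, "z": 0, "turn": 0}, {"fingers": 0, "x": 0.6, "y": -3.4, "z": 0, "turn": 0}, {"fingers": 0, "x": 0.6, "y": -3.4, "z": 0, "turn": 0}, {"fingers": 0, "x": 0.5, "y": -3.2, "z": 1, "turn": 0}, {"fingers": 0, "x": 0, "y": -1.9, "z": 2, "turn": 0}, {"fingers": 0, "x": 0, "y": 0, "z": 2, "turn": 0}, {"fingers": 0, "x": 0, "y": 0, "z": 1, "turn": 0}, {"fingers": 0, "x": 0, "y": 0, "z": 0, "turn": 0}]'

```text
clock: 25.3
position: [445.4, 222.7, 78.1]
ee_rot: [1.0, -0.017, -0.002, 0.002]
contact_force: [0.0, -0.6, -2.6]
gripper_width: 18.0
```

servo_tool --rows '[{"fingers": 0, "x": 0, "y": 0, "z": 0, "turn": 0}, {"fingers": 0, "x": 0, "y": 0, "z": 0, "turn": 0}]'

```text
clock: 25.47
position: [447.5, 223.6, 81.5]
ee_rot: [1.0, -0.017, 0.001, -0.0]
contact_force: [0.2, 0.1, -1.0]
gripper_width: 18.4
```

Run:
```python
from h import *
s=arm.read_state();print(s['position'],s['gripper_width'],s['ee_rot'])
snap('wrist','w19');m=load('w19')
for v in (330,280,230,180,130,80,30): print(v,pt(m,323,v,m['d'][v,323]).round(1))
```

```text
[447.51378151 223.59064992  81.52577607] 18.433338944481296 [ 9.99861157e-01 -1.66434082e-02  6.70831118e-04 -4.61786738e-04]
330 [445.1 224.2  92.1]
280 [464.1 223.6  92.3]
230 [480.7 223.   88.3]
180 [497.4 222.5  86.7]
130 [513.4 221.9  85.7]
80 [528.6 221.4  85.4]
30 [543.1 220.9  84. ]
```

View pics/w19.png

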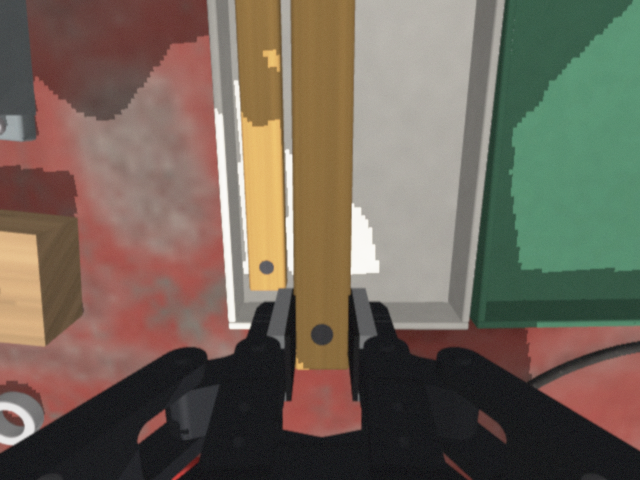

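Run:
```python
from h import *
m=load('w19')
print(ray(m,266,267,16),ray(m,282,40,16),ray(m,285,280,16),ray(m,249,288,16))
for q in[(231,326),(468,326),(211,20),(505,20)]: print(q,ray(m,*q,30).round(1))
```

```text
[441.17965644 254.5887984   16.        ] [551.53059881 239.33187868  16.        ] [433.40416455 244.90927707  16.        ] [429.41092476 264.64651204  16.        ]
(231, 326) [414.4 272.9  30. ]
(468, 326) [410.3 150.1  30. ]
(211, 20) [558.1 267.7  30. ]
(505, 20) [553.8 143.7  30. ]
```

servo_tool --rows '[{"fingers": 0, "x": 0, "y": 0, "z": 1.5, "turn": 0}, {"fingers": 0, "x": 0, "y": 0, "z": 2, "turn": 0}, {"fingers": 0, "x": 0, "y": 0, "z": 1.4, "turn": 0}, {"fingers": 0, "x": 0, "y": 0, "z": 0.7, "turn": 0}, {"fingers": 0, "x": 0, "y": 0, "z": 0.5, "turn": 0}, {"fingers": 0, "x": 0, "y": 0, "z": 0, "turn": 0}, {"fingers": 0, "x": 0, "y": 0, "z": 0, "turn": 0}]'

```text
clock: 26.1
position: [447.4, 223.5, 20.5]
ee_rot: [1.0, -0.017, 0.001, -0.0]
contact_force: [1.0, 0.6, -1.1]
gripper_width: 18.0
```

servo_tool --rows '[{"fingers": 3.2, "x": 0, "y": 0, "z": 0, "turn": 0}, {"fingers": 3.2, "x": 0, "y": 0, "z": 0, "turn": 0}, {"fingers": 3.2, "x": 0, "y": 0, "z": 0, "turn": 0}, {"fingers": 3.2, "x": 0, "y": 0, "z": 0, "turn": 0}, {"fingers": 3.2, "x": 0, "y": 0, "z": -1, "turn": 0}, {"fingers": 3.2, "x": 0, "y": 0, "z": -2, "turn": 0}, {"fingers": 4.5, "x": 0, "y": 0, "z": -2.5, "turn": 0}, {"fingers": 4.5, "x": 0, "y": 0, "z": -3, "turn": 0}, {"fingers": 4.5, "x": 0, "y": 0, "z": -2, "turn": 0}, {"fingers": 4.5, "x": 0, "y": 0, "z": -0.5, "turn": 0}]'

```text
clock: 26.93
position: [448.6, 224.6, 133.9]
ee_rot: [1.0, -0.016, 0.003, -0.003]
contact_force: [1.4, 0.1, -0.3]
gripper_width: 45.2
```

servo_tool --rows '[{"fingers": 4.5, "x": 0, "y": 2, "z": 0, "turn": 0}, {"fingers": 4.5, "x": 0, "y": 3, "z": 0, "turn": 0}, {"fingers": 4.5, "x": 0, "y": 2, "z": 0, "turn": 0}, {"fingers": 4.5, "x": 0, "y": 0, "z": 0, "turn": 0}, {"fingers": 4.5, "x": 0, "y": 0, "z": 0, "turn": 0}]'

```text
clock: 27.35
position: [444.1, 152.2, 129.5]
ee_rot: [1.0, -0.018, -0.0, 0.0]
contact_force: [0.6, -0.4, 0.4]
gripper_width: 45.0
```

Run:
```python
from h import *
s=arm.read_state();print(s['position'],s['gripper_width'],s['ee_rot'])
snap('wrist','w20')
```

```text
[444.09624837 152.24361517 129.48176578] 44.95518623217389 [ 9.99845749e-01 -1.75609254e-02 -2.68294412e-04  1.44233635e-04]
```

View pics/w20.png

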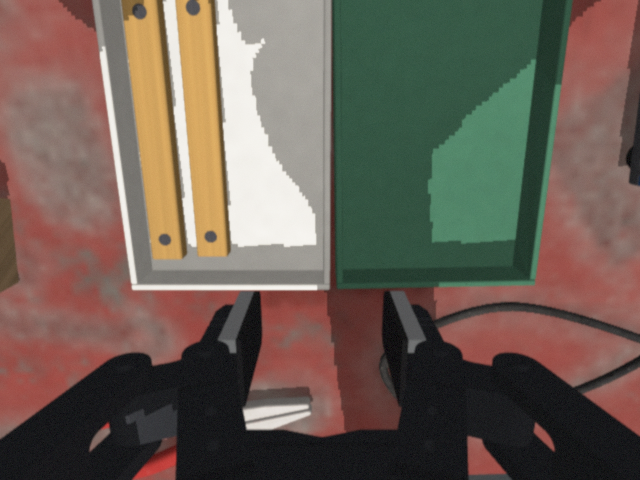

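servo_tool --rows '[{"fingers": 4.5, "x": 0, "y": 0, "z": 0, "turn": -4.9}, {"fingers": 4.5, "x": 0.4, "y": 2.0, "z": 0, "turn": 0}, {"fingers": 4.5, "x": 0.5, "y": 3.8, "z": 0, "turn": 0}, {"fingers": 4.5, "x": 0.5, "y": 4, "z": 0, "turn": 0}, {"fingers": 4.5, "x": 0.5, "y": 4, "z": 0, "turn": 0}, {"fingers": 4.5, "x": 0.5, "y": 4, "z": 0, "turn": 0}, {"fingers": 4.5, "x": 0.5, "y": 4, "z": 0, "turn": 0}, {"fingers": 4.5, "x": 0.5, "y": 4, "z": 0, "turn": 0}, {"fingers": 4.5, "x": 0.54, "y": 4, "z": 0, "turn": 0}, {"fingers": 4.5, "x": 0, "y": 3.6, "z": 0, "turn": 0}]'

```text
clock: 28.23
position: [502.8, -180.0, 129.6]
ee_rot: [1.0, 0.027, 0.0, 0.0]
contact_force: [1.3, 1.0, 0.3]
gripper_width: 44.9
```

servo_tool --rows '[{"fingers": 4.5, "x": 0, "y": 2.2, "z": 1, "turn": 0}, {"fingers": 4.5, "x": 0, "y": 0, "z": 1, "turn": 0}, {"fingers": 4.5, "x": 0, "y": 0, "z": 0, "turn": 0}, {"fingers": 4.5, "x": 0, "y": 0, "z": 0, "turn": 0}, {"fingers": 4.5, "x": 0, "y": 0, "z": 0, "turn": 0}]'

```text
clock: 28.65
position: [502.8, -199.2, 109.9]
ee_rot: [1.0, 0.027, 0.0, 0.0]
contact_force: [0.3, -0.0, 0.8]
gripper_width: 44.9
```

```bash
python3 b.py w21
```

```text
28.65 [ 502.83459775 -199.20826019  109.93492097] [9.99633918e-01 2.70559333e-02 1.43633151e-05 7.66064405e-05] [ 0.27546131 -0.04858259  0.7955197 ]
[ 309   79   42  207 7778] slope deg 3.05 frontx 486.1 y@front+15 -201.8
[ 426   79   62  205 8779] slope deg 2.8 frontx 490.9 y@front+15 -263.8
```

servo_tool --rows '[{"fingers": 4.5, "x": -0.1, "y": 0.24, "z": 2.0, "turn": 0.1}, {"fingers": 4.5, "x": 0, "y": 0, "z": 2.5, "turn": 0}, {"fingers": 4.5, "x": 0, "y": 0, "z": 1.7, "turn": 0}, {"fingers": 4.5, "x": 0, "y": 0, "z": 0.9, "turn": 0}, {"fingers": 4.5, "x": 0, "y": 0, "z": 0.5, "turn": 0}, {"fingers": 4.5, "x": 0, "y": 0, "z": 0, "turn": 0}, {"fingers": 4.5, "x": 0, "y": 0, "z": 0, "turn": 0}]'

```text
clock: 29.28
position: [502.3, -202.5, 34.7]
ee_rot: [1.0, 0.026, 0.001, 0.0]
contact_force: [0.3, -0.8, 0.0]
gripper_width: 44.6
```

servo_tool --rows '[{"fingers": 0, "x": 0, "y": 0, "z": 0, "turn": 0}, {"fingers": 0, "x": 0, "y": 0, "z": 0, "turn": 0}, {"fingers": 0, "x": 0, "y": 0, "z": 0, "turn": 0}, {"fingers": 0, "x": 0, "y": 0, "z": 0, "turn": 0}, {"fingers": 0, "x": 0, "y": 0, "z": 0, "turn": 0}, {"fingers": 0, "x": 0, "y": 0, "z": 0, "turn": 0}]'

```text
clock: 29.78
position: [502.2, -202.8, 34.7]
ee_rot: [1.0, 0.025, 0.001, 0.0]
contact_force: [-1.0, 0.7, 5.5]
gripper_width: 18.1
```

servo_tool --rows '[{"fingers": 0, "x": 0, "y": 0, "z": -0.4, "turn": 0}, {"fingers": 0, "x": 0, "y": 0, "z": -0.4, "turn": 0}, {"fingers": 0, "x": 0, "y": 0, "z": -0.4, "turn": 0}, {"fingers": 0, "x": 0, "y": 0, "z": -0.4, "turn": 0}, {"fingers": 0, "x": 0, "y": 0, "z": -0.4, "turn": 0}, {"fingers": 0, "x": 0, "y": 0, "z": -0.5, "turn": 0}, {"fingers": 0, "x": 0, "y": 0, "z": 0, "turn": 0}, {"fingers": 0, "x": 0, "y": 0, "z": 0, "turn": 0}]'

```text
clock: 30.45
position: [500.7, -202.7, 58.6]
ee_rot: [1.0, 0.025, -0.001, -0.0]
contact_force: [0.4, -0.2, -5.1]
gripper_width: 17.8
```

Run:
```python
from h import *
s=arm.read_state();print(s['position'],s['gripper_width'],s['contact_force'],s['wrist_torque'])
snap('wrist','w22');m=load('w22')
for v in (330,280,230,180,130,80): print(v,pt(m,323,v,m['d'][v,323]).round(1))
```

```text
[ 500.73097797 -202.74610344   58.55124413] 17.80903557351863 [ 0.39699596 -0.16303505 -5.12471647] [-0.22146713  0.31822346 -0.04994219]
330 [ 498.7 -202.3   69.4]
280 [ 516.7 -201.4   67.2]
230 [ 533.6 -200.5   64. ]
180 [ 550.5 -199.7   62.9]
130 [ 566.6 -198.9   61.6]
80 [ 581.8 -198.1   60.4]
```

View pics/w22.png

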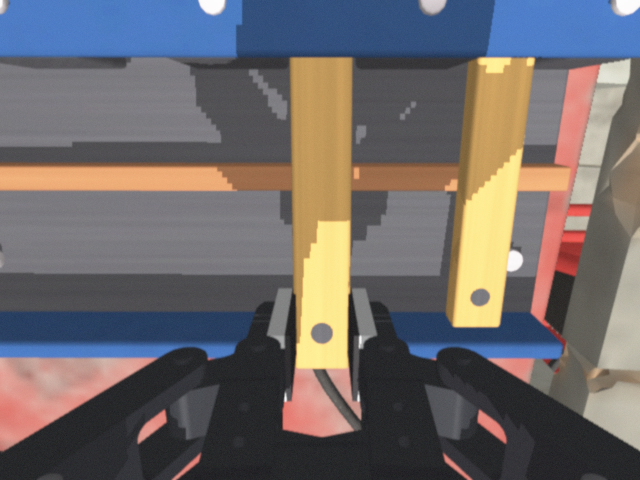

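Same state as the others; draw it out.

servo_tool --rows '[{"fingers": 0, "x": 0, "y": 0, "z": -0.1, "turn": 0}, {"fingers": 0, "x": 0, "y": 0, "z": 0, "turn": 0}, {"fingers": 0, "x": -0.5, "y": 0, "z": -0.05, "turn": 0}, {"fingers": 0, "x": -1.0, "y": 0, "z": -0.1, "turn": 0}, {"fingers": 0, "x": -1.0, "y": 0, "z": -0.1, "turn": 0}, {"fingers": 0, "x": -1.0, "y": 0, "z": -0.1, "turn": 0}, {"fingers": 0, "x": -0.5, "y": 0, "z": -0.05, "turn": 0}, {"fingers": 0, "x": 0, "y": 0, "z": 0, "turn": 0}]'

```text
clock: 31.17
position: [459.0, -204.8, 64.2]
ee_rot: [1.0, 0.025, -0.001, -0.0]
contact_force: [-2.6, 0.8, -3.6]
gripper_width: 18.2
```

servo_tool --rows '[{"fingers": 0, "x": -1.0, "y": 0, "z": -0.1, "turn": 0}, {"fingers": 0, "x": -1.0, "y": 0, "z": -0.1, "turn": 0}, {"fingers": 0, "x": -1.0, "y": 0, "z": -0.1, "turn": 0}, {"fingers": 0, "x": -0.5, "y": 0, "z": -0.05, "turn": 0}, {"fingers": 0, "x": 0, "y": 0, "z": 0, "turn": 0}, {"fingers": 0, "x": 0, "y": 0, "z": 0, "turn": 0}]'

```text
clock: 31.67
position: [426.8, -206.7, 67.8]
ee_rot: [1.0, 0.025, 0.001, 0.0]
contact_force: [0.1, 0.0, -1.0]
gripper_width: 18.4
```

Run:
```python
from h import *
s=arm.read_state();print(s['position'],s['gripper_width'],s['contact_force'],s['wrist_torque'])
snap('wrist','w23');m=load('w23')
for v in (330,230,130,30): print(v,pt(m,323,v,m['d'][v,323]).round(1))
```

```text
[ 426.76860513 -206.7179486    67.84476198] 18.399894954071964 [ 0.12191512  0.01053192 -0.9783317 ] [ 0.01791765  0.08140943 -0.05084671]
330 [ 424.4 -206.2   77.5]
230 [ 460.2 -204.4   74.2]
130 [ 492.9 -202.8   70.5]
30 [ 522.9 -201.3   68.1]
```

View pics/w23.png

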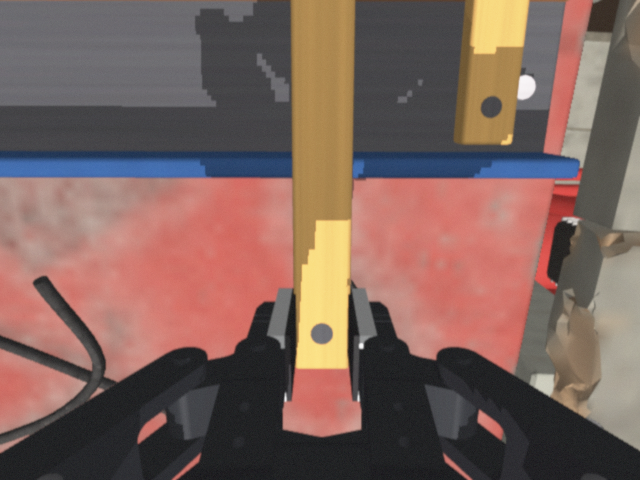

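servo_tool --rows '[{"fingers": 0, "x": 0, "y": 0, "z": -1, "turn": 0}, {"fingers": 0, "x": 0, "y": 0, "z": -2, "turn": 0}, {"fingers": 0, "x": 0, "y": 0, "z": -2.5, "turn": 0}, {"fingers": 0, "x": 0, "y": 0, "z": -2.0, "turn": 4.9}, {"fingers": 0, "x": 0, "y": -2, "z": 0, "turn": 0}, {"fingers": 0, "x": 0, "y": -3.6, "z": 0, "turn": 0}, {"fingers": 0, "x": 0, "y": -3.6, "z": 0, "turn": 0}, {"fingers": 0, "x": 0, "y": -3.6, "z": 0, "turn": 0}, {"fingers": 0, "x": 0, "y": -3.6, "z": 0, "turn": 0}, {"fingers": 0, "x": 0, "y": -3.6, "z": 0, "turn": 0}]'

```text
clock: 32.55
position: [433.9, -4.8, 142.6]
ee_rot: [1.0, -0.018, 0.001, -0.0]
contact_force: [0.5, 0.7, -1.1]
gripper_width: 18.1
```

servo_tool --rows '[{"fingers": 0, "x": 0, "y": -3.6, "z": 0, "turn": 0}, {"fingers": 0, "x": 0, "y": -3.6, "z": 0, "turn": 0}, {"fingers": 0, "x": 0, "y": -3.6, "z": 0, "turn": 0}, {"fingers": 0, "x": 0.2, "y": -3.6, "z": 0, "turn": 0}, {"fingers": 0, "x": 0.3, "y": -3.0, "z": 0, "turn": 0}, {"fingers": 0, "x": 0, "y": -1.8, "z": 0, "turn": 0}, {"fingers": 0, "x": 0, "y": 0, "z": 2, "turn": 0}, {"fingers": 0, "x": 0, "y": 0, "z": 2, "turn": 0}, {"fingers": 0, "x": 0, "y": 0, "z": 2, "turn": 0}, {"fingers": 0, "x": 0, "y": 0, "z": 0, "turn": 0}]'

```text
clock: 33.38
position: [443.3, 184.0, 78.9]
ee_rot: [1.0, -0.018, -0.003, 0.002]
contact_force: [-0.5, -0.8, -1.3]
gripper_width: 18.4
```

servo_tool --rows '[{"fingers": 0, "x": 0, "y": 0, "z": 0, "turn": 0}, {"fingers": 0, "x": 0, "y": 0, "z": 0, "turn": 0}]'

```text
clock: 33.55
position: [446.3, 185.7, 83.2]
ee_rot: [1.0, -0.017, 0.001, -0.0]
contact_force: [-0.4, -0.3, -1.6]
gripper_width: 18.5
```

Run:
```python
from h import *
s=arm.read_state();print(s['position'],s['gripper_width'],s['ee_rot'])
snap('wrist','w24');m=load('w24')
for v in (330,230,130,30): print(v,pt(m,323,v,m['d'][v,323]).round(1))
```

```text
[446.26863112 185.69834007  83.23745766] 18.537351299202186 [ 9.99849706e-01 -1.73118565e-02  8.26999162e-04 -4.25882660e-04]
330 [443.3 186.4  92.9]
230 [479.5 185.2  90.2]
130 [512.2 184.   87.4]
30 [542.1 183.   84.4]
```

View pics/w24.png

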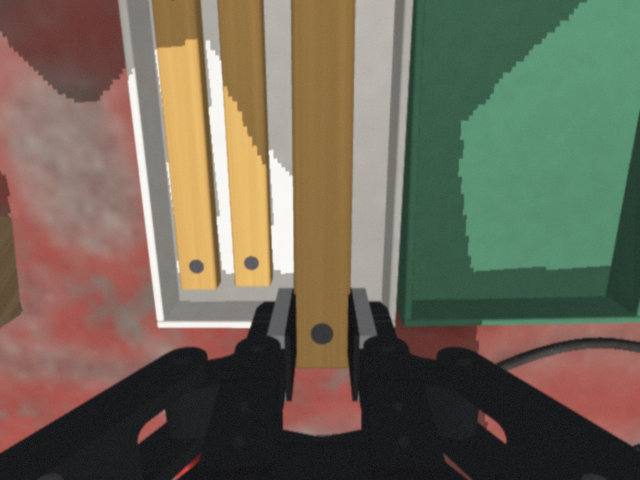

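servo_tool --rows '[{"fingers": 0, "x": 0, "y": -0.5, "z": 0, "turn": 0}, {"fingers": 0, "x": 0, "y": -0.6, "z": 0.5, "turn": 0}, {"fingers": 0, "x": 0, "y": 0, "z": 1.5, "turn": 0}, {"fingers": 0, "x": 0, "y": 0, "z": 2, "turn": 0}, {"fingers": 0, "x": 0, "y": 0, "z": 1.2, "turn": 0}, {"fingers": 0, "x": 0, "y": 0, "z": 0.6, "turn": 0}, {"fingers": 0, "x": 0, "y": 0, "z": 0.4, "turn": 0}, {"fingers": 0, "x": 0, "y": 0, "z": 0, "turn": 0}, {"fingers": 0, "x": 0, "y": 0, "z": 0, "turn": 0}]'

```text
clock: 34.35
position: [446.2, 196.6, 20.8]
ee_rot: [1.0, -0.017, 0.0, -0.0]
contact_force: [-0.1, 0.3, -1.4]
gripper_width: 17.9
```

servo_tool --rows '[{"fingers": 3.2, "x": 0, "y": 0, "z": 0, "turn": 0}, {"fingers": 3.2, "x": 0, "y": 0, "z": 0, "turn": 0}, {"fingers": 3.2, "x": 0, "y": 0, "z": 0, "turn": 0}, {"fingers": 3.2, "x": 0, "y": 0, "z": 0, "turn": 0}, {"fingers": 3.2, "x": 0, "y": 0, "z": -1, "turn": 0}, {"fingers": 3.2, "x": 0, "y": 0, "z": -2, "turn": 0}, {"fingers": 4.5, "x": 0, "y": 0, "z": -2.5, "turn": 0}, {"fingers": 4.5, "x": 0, "y": 0, "z": -3, "turn": 0}, {"fingers": 4.5, "x": 0, "y": 0, "z": -2, "turn": 0}, {"fingers": 4.5, "x": 0, "y": 0, "z": -0.5, "turn": 0}]'

```text
clock: 35.18
position: [447.6, 197.4, 134.3]
ee_rot: [1.0, -0.017, 0.003, -0.002]
contact_force: [-0.0, 0.6, -0.3]
gripper_width: 45.0
```

servo_tool --rows '[{"fingers": 4.5, "x": 0, "y": 2, "z": 0, "turn": 0}, {"fingers": 4.5, "x": 0, "y": 2.5, "z": 0, "turn": 0}, {"fingers": 4.5, "x": 0, "y": 0, "z": 0, "turn": 0}, {"fingers": 4.5, "x": 0, "y": 0, "z": 0, "turn": 0}]'

```text
clock: 35.52
position: [443.6, 150.1, 129.9]
ee_rot: [1.0, -0.018, -0.0, 0.0]
contact_force: [0.8, 0.4, 0.1]
gripper_width: 45.1
```

Run:
```python
from h import *
s=arm.read_state();print(s['position'],s['gripper_width'],s['ee_rot'])
snap('wrist','w25')
```

```text
[443.615681   150.05680583 129.9130851 ] 45.09633660362915 [ 9.99829278e-01 -1.84723832e-02 -3.88949467e-04  1.87882988e-04]
```

View pics/w25.png

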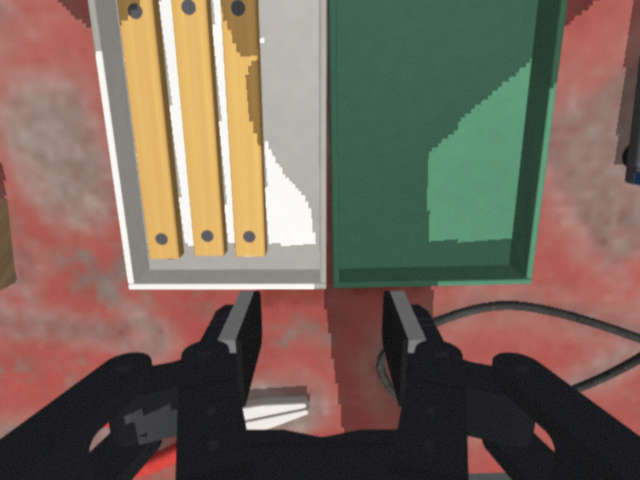

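servo_tool --rows '[{"fingers": 4.5, "x": 0, "y": 0, "z": 0, "turn": -5.0}, {"fingers": 4.5, "x": 0.3, "y": 2.0, "z": 0, "turn": 0}, {"fingers": 4.5, "x": 0.4, "y": 3.8, "z": 0, "turn": 0}, {"fingers": 4.5, "x": 0.4, "y": 4, "z": 0, "turn": 0}, {"fingers": 4.5, "x": 0.4, "y": 4, "z": 0, "turn": 0}, {"fingers": 4.5, "x": 0.4, "y": 4, "z": 0, "turn": 0}, {"fingers": 4.5, "x": 0.4, "y": 4, "z": 0, "turn": 0}, {"fingers": 4.5, "x": 0.4, "y": 4, "z": 0, "turn": 0}, {"fingers": 4.5, "x": 0.4, "y": 4, "z": 0, "turn": 0}, {"fingers": 4.5, "x": 0.4, "y": 4, "z": 0, "turn": 0}]'

```text
clock: 36.4
position: [497.3, -186.1, 130.0]
ee_rot: [1.0, 0.027, 0.0, 0.0]
contact_force: [0.3, 0.8, 0.3]
gripper_width: 44.8
```

servo_tool --rows '[{"fingers": 4.5, "x": 0.4, "y": 4, "z": 0, "turn": 0}, {"fingers": 4.5, "x": 0, "y": 2.5, "z": 0, "turn": 0}, {"fingers": 4.5, "x": 0, "y": 1.4, "z": 1, "turn": 0}, {"fingers": 4.5, "x": 0, "y": 0, "z": 1, "turn": 0}, {"fingers": 4.5, "x": 0, "y": 0, "z": 0, "turn": 0}, {"fingers": 4.5, "x": 0, "y": 0, "z": 0, "turn": 0}, {"fingers": 4.5, "x": 0, "y": 0, "z": 0, "turn": 0}]'

```text
clock: 36.98
position: [505.1, -262.3, 110.4]
ee_rot: [1.0, 0.027, -0.0, 0.0]
contact_force: [0.7, -0.2, -0.1]
gripper_width: 45.0
```

```bash
python3 b.py w26
```

```text
36.9833 [ 505.14010371 -262.29451829  110.36617707] [ 9.99636848e-01  2.69472575e-02 -1.21526272e-04  5.03288260e-05] [ 0.72583868 -0.19201158 -0.13156706]
[ 311   77   42  205 7873] slope deg 3.06 frontx 490.6 y@front+15 -265.8
```

View pics/w26.png

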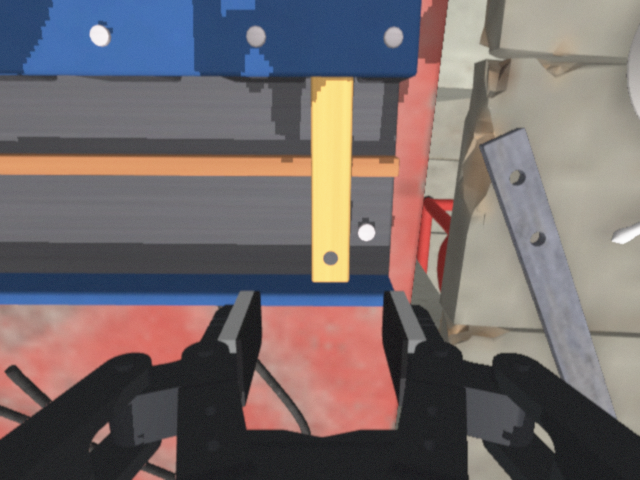

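servo_tool --rows '[{"fingers": 4.5, "x": 0, "y": 0.3, "z": 2.0, "turn": 0}, {"fingers": 4.5, "x": 0, "y": 0, "z": 2.5, "turn": 0}, {"fingers": 4.5, "x": 0, "y": 0, "z": 1.8, "turn": 0}, {"fingers": 4.5, "x": 0, "y": 0, "z": 0.9, "turn": 0}, {"fingers": 4.5, "x": 0, "y": 0, "z": 0.5, "turn": 0}, {"fingers": 4.5, "x": 0, "y": 0, "z": 0, "turn": 0}, {"fingers": 4.5, "x": 0, "y": 0, "z": 0, "turn": 0}]'

```text
clock: 37.62
position: [505.8, -266.2, 34.3]
ee_rot: [1.0, 0.027, 0.001, 0.0]
contact_force: [0.2, -0.3, -0.1]
gripper_width: 44.9
```

servo_tool --rows '[{"fingers": 0, "x": 0, "y": 0, "z": 0, "turn": 0}, {"fingers": 0, "x": 0, "y": 0, "z": 0, "turn": 0}, {"fingers": 0, "x": 0, "y": 0, "z": 0, "turn": 0}, {"fingers": 0, "x": 0, "y": 0, "z": 0, "turn": 0}, {"fingers": 0, "x": 0, "y": 0, "z": 0, "turn": 0}, {"fingers": 0, "x": 0, "y": 0, "z": 0, "turn": 0}]'

```text
clock: 38.12
position: [505.7, -266.5, 34.3]
ee_rot: [1.0, 0.026, 0.001, 0.0]
contact_force: [-0.5, 0.5, 4.9]
gripper_width: 18.5
```

servo_tool --rows '[{"fingers": 0, "x": 0, "y": 0, "z": -0.4, "turn": 0}, {"fingers": 0, "x": 0, "y": 0, "z": -0.4, "turn": 0}, {"fingers": 0, "x": 0, "y": 0, "z": -0.4, "turn": 0}, {"fingers": 0, "x": 0, "y": 0, "z": -0.4, "turn": 0}, {"fingers": 0, "x": 0, "y": 0, "z": -0.4, "turn": 0}, {"fingers": 0, "x": 0, "y": 0, "z": -0.5, "turn": 0}, {"fingers": 0, "x": 0, "y": 0, "z": 0, "turn": 0}, {"fingers": 0, "x": 0, "y": 0, "z": 0, "turn": 0}]'

```text
clock: 38.78
position: [504.2, -266.2, 57.9]
ee_rot: [1.0, 0.026, -0.001, -0.0]
contact_force: [0.7, -0.6, -5.6]
gripper_width: 18.0
```

Run:
```python
from h import *
s=arm.read_state();print(s['position'],s['gripper_width'],s['contact_force'],s['wrist_torque'])
snap('wrist','w27');m=load('w27')
for v in (330,280,230,180,130,80): print(v,pt(m,323,v,m['d'][v,323]).round(1))
```

```text
[ 504.17215524 -266.19880773   57.92374966] 17.9929243436949 [ 0.67659339 -0.56840218 -5.55701092] [-0.31384154  0.31466476 -0.07286571]
330 [ 501.3 -265.8   67.4]
280 [ 520.1 -264.8   66.5]
230 [ 537.4 -263.9   64.5]
180 [ 554.1 -263.1   63.2]
130 [ 569.9 -262.2   60. ]
80 [ 585.3 -261.4   59.2]
```

View pics/w27.png

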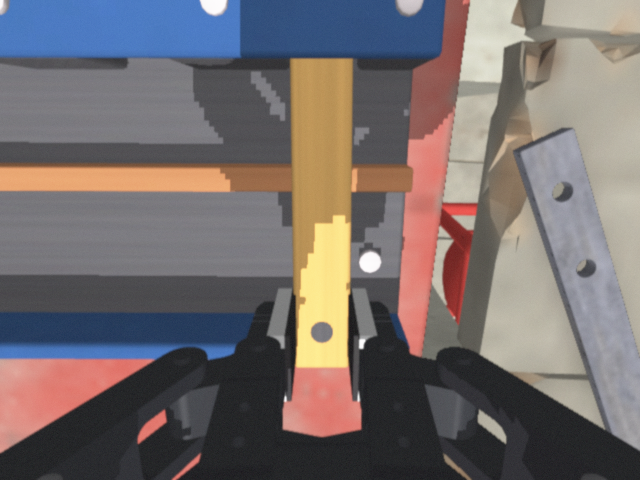

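servo_tool --rows '[{"fingers": 0, "x": 0, "y": 0, "z": -0.1, "turn": 0}, {"fingers": 0, "x": 0, "y": 0, "z": 0, "turn": 0}, {"fingers": 0, "x": -0.5, "y": 0, "z": -0.05, "turn": 0}, {"fingers": 0, "x": -1.0, "y": 0, "z": -0.1, "turn": 0}, {"fingers": 0, "x": -1.0, "y": 0, "z": -0.1, "turn": 0}, {"fingers": 0, "x": -1.0, "y": 0, "z": -0.1, "turn": 0}, {"fingers": 0, "x": -0.5, "y": 0, "z": -0.05, "turn": 0}, {"fingers": 0, "x": 0, "y": 0, "z": 0, "turn": 0}]'

```text
clock: 39.5
position: [462.5, -268.4, 63.7]
ee_rot: [1.0, 0.026, -0.001, -0.0]
contact_force: [-3.6, 0.0, -4.1]
gripper_width: 18.1
```

servo_tool --rows '[{"fingers": 0, "x": -1.0, "y": 0, "z": -0.1, "turn": 0}, {"fingers": 0, "x": -1.0, "y": 0, "z": -0.1, "turn": 0}, {"fingers": 0, "x": -1.0, "y": 0, "z": -0.1, "turn": 0}, {"fingers": 0, "x": -0.5, "y": 0, "z": -0.05, "turn": 0}, {"fingers": 0, "x": 0, "y": 0, "z": 0, "turn": 0}, {"fingers": 0, "x": 0, "y": 0, "z": 0, "turn": 0}]'

```text
clock: 40.0
position: [430.2, -270.5, 67.4]
ee_rot: [1.0, 0.026, 0.001, 0.0]
contact_force: [0.5, -0.4, -0.5]
gripper_width: 18.0
```

Run:
```python
from h import *
s=arm.read_state();print(s['position'],s['gripper_width'],s['contact_force'],s['wrist_torque'])
snap('wrist','w28');m=load('w28')
for v in (330,230,130,30): print(v,pt(m,323,v,m['d'][v,323]).round(1))
```

```text
[ 430.23284846 -270.52823658   67.44197099] 18.03876751574159 [ 0.45664725 -0.35018916 -0.5324036 ] [-0.05343014  0.035891    0.0226765 ]
330 [ 428.2 -270.    77.8]
230 [ 463.7 -268.2   73.8]
130 [ 496.4 -266.5   71.6]
30 [ 526.3 -264.9   68.3]
```

View pics/w28.png

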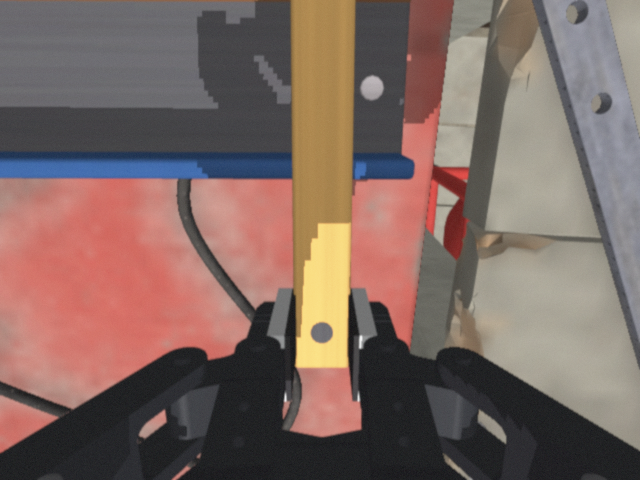

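Run:
```python
from h import *
m=load('w25')
print('bar3 right edge',ray(m,267,250,16).round(1),ray(m,260,40,16).round(1))
print('rim R outer/inner',ray(m,327,280,30).round(1),ray(m,328,20,30).round(1),ray(m,323,270,30).round(1),ray(m,324,20,30).round(1))
print('floor inner R', ray(m,318,245,4).round(1))
print('BL',ray(m,130,288,30).round(1))
```

```text
bar3 right edge [431.3 187.7  16. ] [555.9 182.5  16. ]
rim R outer/inner [414.8 149.5  30. ] [562.  144.1  30. ] [421.5 151.8  30. ] [562.1 146.2  30. ]
floor inner R [429.7 154.8   4. ]
BL [413.9 273.7  30. ]
```

servo_tool --rows '[{"fingers": 0, "x": 0, "y": 0, "z": -1, "turn": 0}, {"fingers": 0, "x": 0, "y": 0, "z": -2, "turn": 0}, {"fingers": 0, "x": 0, "y": 0, "z": -2.5, "turn": 0}, {"fingers": 0, "x": 0, "y": 0, "z": -2.0, "turn": 5}, {"fingers": 0, "x": 0, "y": -2, "z": 0, "turn": 0}, {"fingers": 0, "x": 0, "y": -3.6, "z": 0, "turn": 0}, {"fingers": 0, "x": 0, "y": -3.6, "z": 0, "turn": 0}, {"fingers": 0, "x": 0, "y": -3.6, "z": 0, "turn": 0}, {"fingers": 0, "x": 0, "y": -3.6, "z": 0, "turn": 0}, {"fingers": 0, "x": 0, "y": -3.6, "z": 0, "turn": 0}]'

```text
clock: 40.88
position: [437.5, -68.6, 142.8]
ee_rot: [1.0, -0.018, 0.001, -0.0]
contact_force: [0.7, -0.4, -1.2]
gripper_width: 18.2
```

servo_tool --rows '[{"fingers": 0, "x": 0, "y": -3.6, "z": 0, "turn": 0.2}, {"fingers": 0, "x": 0, "y": -3.6, "z": 0, "turn": 0}, {"fingers": 0, "x": 0, "y": -3.6, "z": 0, "turn": 0}, {"fingers": 0, "x": 0, "y": -3.6, "z": 0, "turn": 0}, {"fingers": 0, "x": 0, "y": -3.6, "z": 0, "turn": 0}, {"fingers": 0, "x": 0, "y": -3.0, "z": 0, "turn": 0}, {"fingers": 0, "x": 0.1, "y": -2.0, "z": 0, "turn": 0}, {"fingers": 0, "x": 0, "y": -1.0, "z": 2, "turn": 0}, {"fingers": 0, "x": 0, "y": 0, "z": 2, "turn": 0}, {"fingers": 0, "x": 0, "y": 0, "z": 2, "turn": 0}]'

```text
clock: 41.72
position: [447.9, 171.2, 82.1]
ee_rot: [1.0, -0.018, 0.001, -0.001]
contact_force: [0.9, -0.3, -0.9]
gripper_width: 18.4
```

servo_tool --rows '[{"fingers": 0, "x": 0, "y": 0, "z": 0, "turn": 0}, {"fingers": 0, "x": 0, "y": 0, "z": 0, "turn": 0}, {"fingers": 0, "x": 0, "y": 0, "z": 0, "turn": 0}]'

```text
clock: 41.97
position: [448.2, 170.1, 83.1]
ee_rot: [1.0, -0.019, 0.001, -0.001]
contact_force: [-0.0, 0.9, 0.1]
gripper_width: 18.5
```

Run:
```python
from h import *
s=arm.read_state();print(s['position'],s['gripper_width'],s['ee_rot'])
snap('wrist','w29');m=load('w29')
for v in (330,230,130,30): print(v,pt(m,323,v,m['d'][v,323]).round(1))
```

```text
[448.23487511 170.06416996  83.08504404] 18.46679933369765 [ 9.99818093e-01 -1.90406052e-02  9.83201010e-04 -5.19198560e-04]
330 [446.  170.7  94. ]
230 [481.6 169.4  90.4]
130 [514.1 168.1  87.1]
30 [543.7 167.   86.2]
```

View pics/w29.png

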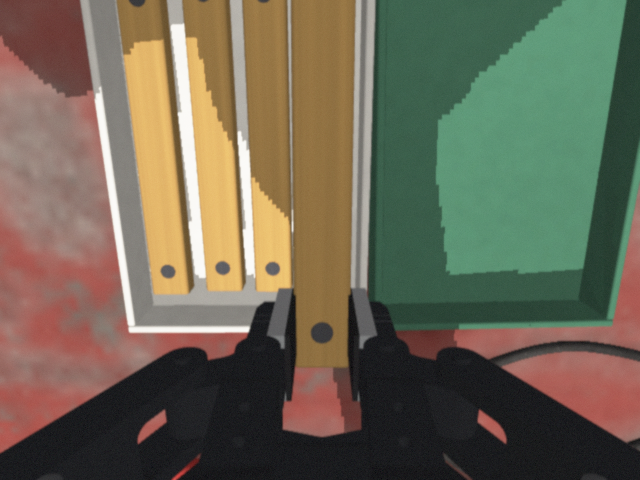

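Run:
```python
from h import *
m=load('w29')
print(ray(m,291,285,16).round(1),ray(m,287,60,16).round(1))
for q in [(358,285),(366,285),(361,60),(371,60)]: print(q,ray(m,*q,30).round(1))
```

```text
[430.7 188.6  16. ] [544.  183.7  16. ]
(358, 285) [435.3 153.3  30. ]
(366, 285) [435.1 149.2  30. ]
(361, 60) [541.1 150.4  30. ]
(371, 60) [540.9 146.1  30. ]
```

servo_tool --rows '[{"fingers": 0, "x": 0, "y": 0, "z": 1.0, "turn": 0}, {"fingers": 0, "x": 0, "y": 0, "z": 1.8, "turn": 0}, {"fingers": 0, "x": 0, "y": 0, "z": 1.2, "turn": 0}, {"fingers": 0, "x": 0, "y": 0, "z": 0.6, "turn": 0}, {"fingers": 0, "x": 0, "y": 0, "z": 0.4, "turn": 0}, {"fingers": 0, "x": 0, "y": 0, "z": 0, "turn": 0}, {"fingers": 0, "x": 0, "y": 0, "z": 0, "turn": 0}]'

```text
clock: 42.6
position: [447.8, 169.8, 32.6]
ee_rot: [1.0, -0.019, 0.001, -0.0]
contact_force: [0.1, 0.9, 0.4]
gripper_width: 18.2
```

servo_tool --rows '[{"fingers": 3.2, "x": 0, "y": 0, "z": 0, "turn": 0}, {"fingers": 3.2, "x": 0, "y": 0, "z": 0, "turn": 0}, {"fingers": 3.2, "x": 0, "y": 0, "z": 0, "turn": 0}, {"fingers": 3.2, "x": 0, "y": 0, "z": 0, "turn": 0}, {"fingers": 3.2, "x": 0, "y": 0, "z": -1, "turn": 0}, {"fingers": 3.2, "x": 0, "y": 0, "z": -2, "turn": 0}, {"fingers": 4.5, "x": 0, "y": 0, "z": -2.5, "turn": 0}, {"fingers": 4.5, "x": -1, "y": 0, "z": -3, "turn": 0}, {"fingers": 4.5, "x": -1, "y": 0, "z": -2, "turn": 0}, {"fingers": 4.5, "x": 0, "y": 0, "z": -2, "turn": 0}]'

```text
clock: 43.43
position: [425.9, 169.9, 158.3]
ee_rot: [1.0, -0.019, -0.0, -0.0]
contact_force: [0.2, -0.3, -0.8]
gripper_width: 44.7
```

servo_tool --rows '[{"fingers": 4.5, "x": 0, "y": 2, "z": -2, "turn": 0}, {"fingers": 4.5, "x": 0, "y": 3.5, "z": -1, "turn": 0}, {"fingers": 4.5, "x": 0, "y": 3.5, "z": 0, "turn": 0}, {"fingers": 4.5, "x": 0, "y": 2, "z": 0, "turn": 0}, {"fingers": 4.5, "x": 0, "y": 0, "z": 0, "turn": 0}, {"fingers": 4.5, "x": 0, "y": 0, "z": 0, "turn": 0}, {"fingers": 4.5, "x": 0, "y": 0, "z": 0, "turn": 0}]'

```text
clock: 44.02
position: [423.2, 60.5, 187.0]
ee_rot: [1.0, -0.019, 0.0, -0.0]
contact_force: [1.0, 0.0, -0.2]
gripper_width: 45.2
```

Run:
```python
from h import *
s=arm.read_state();print(s['clock'],s['position'],s['gripper_width'],s['contact_force'])
snap('wrist','w30');snap('side','s30');snap('top','t30')
```

```text
44.0167 [423.20659569  60.53722159 187.00561729] 45.216399906512855 [ 1.01197908  0.03701239 -0.22492481]
```

View pics/w30.png

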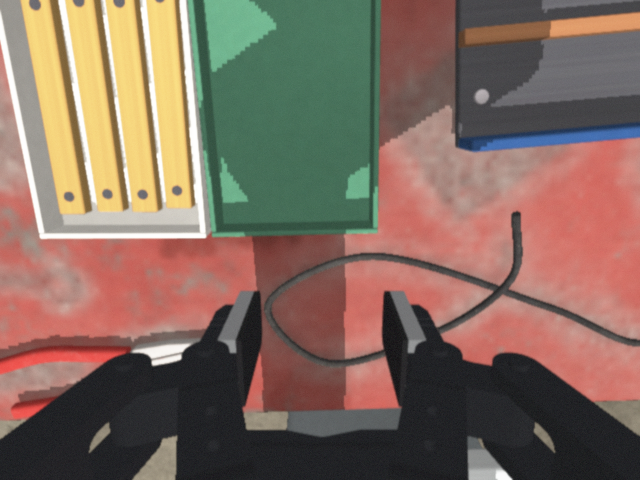

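View pics/s30.png

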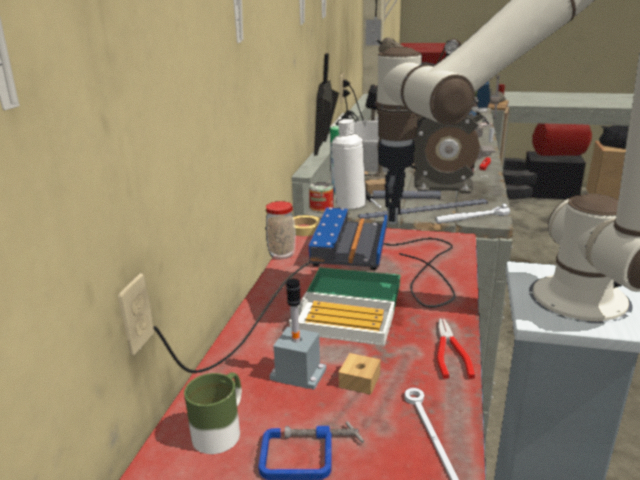

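View pics/t30.png

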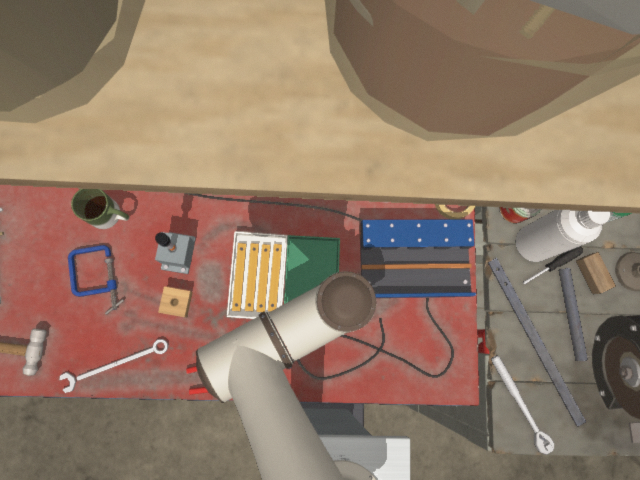

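Run:
```python
from h import *
m=load('w30')
for k,st in bars(m):
    P=np.array([pt(m,u,v,m['d'][v,u]) for v,u in zip(*np.nonzero(k))][::50]); print(st,P[:,2].min().round(1),np.median(P[:,2]).round(1),P[:,2].max().round(1))
a=load('s0' if 0 else 'side0')['im'];b=load('s30')['im'];print('jar diff',np.abs(a[200:260,262:298].astype(int)-b[200:260,262:298]).mean())
print(arm.job_done())
```

```text
[  21    0   70  213 7030] 4.7 15.1 329.0
[  66    0   62  211 6496] 7.0 15.2 17.4
[ 106    0   55  211 6223] 7.4 15.3 329.0
[ 147    0   47  208 5917] 7.5 15.2 16.9
jar diff 4.5287037037037035
the job is handed in; nothing more can be done
None
```

The rod bottomed at about 35 mm with its orange band still in sight, so the bore is too shallow and all four brass bars went into the white tray. The rod is still standing in the block. I handed the job in at 44 s of the 208 s allowed; no verdict was reported.

**Rod:** the gripper felt the bottom at the height expected for a 35 mm bore. The band still showed after I let go.

**Bars:** I lifted each front end over the lip and drew each bar out endwise from under the cover. Each was released just above the tray, tilted, and settled flat. The two outer ones dropped up to about 30 mm at the front end, because the fingers had to stay above the tray wall.

**Last checks:**
- The bar tops had a median height of about 15 mm, against 16 mm for lying flat. A few stray depth readings at the bar edges were clearly noise.
- The rack is empty, the jar has not moved, and the gripper is clear of everything.

**Disagreements along the way:**
- The white tray was knocked about 4 cm, up against the green tray, before the first bar went in. I measured it again and placed the bars there.
- The top camera read about 5 mm off the wrist camera in y, so I went by the wrist camera.
- The rod's top read 196.5 mm where 200 mm was expected. A full-depth bore would have given 175 mm, so the result stands.

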